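Bolt the scanner square and load the jars for scanning

TASK

The scanner's foot has slewed on its one bolt: push the tapered drift fully home through the foot's free hole and the beam below until the two holes are in line, draw it out, drop the knob bolt fully home in its place, and leave the drift standing in the tool block. Stand every lidded jar upright in the middle of a pad of its own on the scanning bed, with the middle of its white patch facing the scanner, and disturb nothing else on the bench.

Things in the scene. Friction and masses are not known exactly. Their poses are not given: they have to be found in the camera images.
- base_hole (a point): Plain round through hole of 20 mm diameter in the fixed aluminium cross beam (70 x 360 mm, 40 mm high, standing on the bench) at the far edge of the scanning rig; the point is at the centre of the hole's mouth in the beam's top face, 40 mm above the bench. The hole is open right down to the bench. Axes are the rig's: x from the bed to the scanner, y along the beam, z up. The rig stands fixed; its place and yaw (within 0.1 rad) vary.
- foot_hole (a point): Plain round hole of 20 mm diameter through the scanner's 10 mm thick dark steel foot plate, which lies on the beam; the point is at the centre of the hole's mouth in the plate's top face, 50 mm above the bench. At the start it is 8 to 11 mm out of line with base_hole (towards the rig's +x); no bolt or drift but the tapered one can pass both holes then.
- scanner_foot (a joint): Angle of the scanner's foot plate about its one tightened bolt (hex head, 230 mm from foot_hole along the rig's +y): 0 when the holes are in line and the scanner is square to the bed, positive when foot_hole lies towards +x (rad). It turns against a friction of 1.1 N m (about 5 N sideways at the hole) and stays where it is left.
- scanner_window (a point): Centre of the dark front window of the scanner, a grey box with a black front, 70 x 96 mm, 90 mm high, that stands on the foot plate, top at 160 mm above the bench; it looks along -x of its frame, to the pads. Its nearest side is 82 mm from foot_hole.
- drift_grip (a point): Tapered drift pin, standing point down in one of the two holes of the tool block. The point is the centre of its black ribbed grip, a cylinder of 26 mm diameter and 90 mm length; z is its axis, upwards. Below the grip a flat shoulder, then a steel shank 47 mm long: 19.2 mm in diameter for the first 14 mm, then tapering to 6 mm at the tip. 0.28 kg. Fully home in the holes its shoulder rests on the plate or block.
- drift_tip (a point): Lower end of the drift, on its axis, 92 mm below drift_grip. It enters where the two holes overlap, midway between them. Pushed straight down from there the taper jams near the end; it goes home with about 10 N when it is also moved sideways to stand over base_hole once its tip is some 5 mm below the beam's top face.
- bolt_grip (a point): Knob bolt, standing shank down in the other hole of the tool block. The point is the centre of its black knob, a cylinder of 30 mm diameter and 46 mm height; z is its axis, upwards. The steel shank below is plain, 17 mm in diameter and 45 mm long, edge broken by 1.5 mm at the end: it is dropped in, not screwed. 0.14 kg. Fully home its knob rests on the plate.
- bolt_tip (a point): Lower end of the bolt's shank, on its axis, 68 mm below bolt_grip.
- block_hole1 (a point): Mouth of one of the two 21 mm holes in the fixed wooden tool block (150 x 60 mm, 50 mm high), in its top face, 45 mm from its middle; the holes run right through to the bench. Which hole holds the drift and which the bolt varies. x runs along the block.
- block_hole2 (a point): Mouth of the other hole of the tool block, 90 mm from the first.
- bed_top (a point): Middle of the top face of the scanning bed, an aluminium plate 200 x 330 mm, 8 mm thick, on the near side of the beam; axes as base_hole.
- pad1: The right-hand of the three round pads marked flat on the scanning bed, 68 mm in diameter with a cork-brown middle; the point is its centre on the bed's top face, 8 mm above the bench. Its x axis (and its dark tick) points to the scanner's window, 180 mm away, once the foot is square. z up. The pads are 98 mm or more apart. Any jar may stand on any pad.
- pad2: The middle of the three round pads marked flat on the scanning bed, 68 mm in diameter with a cork-brown middle; the point is its centre on the bed's top face, 8 mm above the bench. Its x axis (and its dark tick) points to the scanner's window, 180 mm away, once the foot is square. z up. The pads are 98 mm or more apart. Any jar may stand on any pad.
- pad3: The left-hand of the three round pads marked flat on the scanning bed, 68 mm in diameter with a cork-brown middle; the point is its centre on the bed's top face, 8 mm above the bench. Its x axis (and its dark tick) points to the scanner's window, 180 mm away, once the foot is square. z up. The pads are 98 mm or more apart. Any jar may stand on any pad.
- jar1_mid (a point): Squat lidded dark clay jar, 92 mm high, standing on the bench (two or three of the three alike jars are present); the point is half-way up on its axis, 46 mm above its foot. z up, x towards the middle of its white patch. Round: foot 66 mm, belly 74 mm in diameter at 26 mm up, neck 36 mm; lid (fixed to the jar) a cylinder of 44 mm diameter from 66 to 92 mm above the foot, by which it can be lifted. 0.24 to 0.39 kg, bottom-heavy.
- jar1_label (a point): Middle of the white patch on the upper belly of jar1, 35 mm from its axis and 41 mm above its foot; the patch spans 50 degrees round the jar from 26 to 56 mm up, and an 11 mm wide white slip on the lid, from near its middle over its edge, points the same way.
- jar2_mid (a point): Squat lidded dark clay jar, 92 mm high, standing on the bench (two or three of the three alike jars are present); the point is half-way up on its axis, 46 mm above its foot. z up, x towards the middle of its white patch. Round: foot 66 mm, belly 74 mm in diameter at 26 mm up, neck 36 mm; lid (fixed to the jar) a cylinder of 44 mm diameter from 66 to 92 mm above the foot, by which it can be lifted. 0.24 to 0.39 kg, bottom-heavy.
- jar2_label (a point): Middle of the white patch on the upper belly of jar2, 35 mm from its axis and 41 mm above its foot; the patch spans 50 degrees round the jar from 26 to 56 mm up, and an 11 mm wide white slip on the lid, from near its middle over its edge, points the same way.
- jar3_mid (a point): Squat lidded dark clay jar, 92 mm high, standing on the bench (two or three of the three alike jars are present); the point is half-way up on its axis, 46 mm above its foot. z up, x towards the middle of its white patch. Round: foot 66 mm, belly 74 mm in diameter at 26 mm up, neck 36 mm; lid (fixed to the jar) a cylinder of 44 mm diameter from 66 to 92 mm above the foot, by which it can be lifted. 0.24 to 0.39 kg, bottom-heavy.
- jar3_label (a point): Middle of the white patch on the upper belly of jar3, 35 mm from its axis and 41 mm above its foot; the patch spans 50 degrees round the jar from 26 to 56 mm up, and an 11 mm wide white slip on the lid, from near its middle over its edge, points the same way.
- solvent: Brown glass bottle, 56 mm in diameter, 115 mm high, not part of the job; origin under its centre. Leave it where it is.
- bowl: White bowl, 100 mm in diameter, 35 mm high, not part of the job; origin under its centre. Leave it where it is.

How it is judged:
On the way, in this order (a step that is already met when the one before it is completed fails the run):
1. the drift is home through the foot plate and the beam, and the two holes are in line (z of drift_tip in the frame of base_hole below -0.031 m and horizontal distance between drift_tip and base_hole below 0.006 m and value of joint scanner_foot between -0.018 and 0.018 rad), for 0.2 s.
2. the bolt is home through both holes in the drift's place (z of bolt_tip in the frame of base_hole below -0.031 m and horizontal distance between bolt_tip and base_hole below 0.005 m and angle between bolt_grip's own z axis and vertical below 0.08 rad), for 0.2 s.
At the end, for the whole second after the job is handed in: Bolt upright, tip 31 mm or more below the beam top, within 5 mm of the hole axis; foot within 0.018 rad of square; drift in a block hole, tip 40 mm deep; each jar present upright and at rest on the bed, within 12 mm of a pad's centre, patch within 0.35 rad of that pad's +x; all released (all of step 2 and value of joint scanner_foot between -0.018 and 0.018 rad and ((horizontal distance between drift_tip and block_hole1 below 0.008 m and z of drift_tip in the frame of block_hole1 below -0.04 m) or (horizontal distance between drift_tip and block_hole2 below 0.008 m and z of drift_tip in the frame of block_hole2 below -0.04 m)) and ((horizontal distance between jar1_mid and pad1 below 0.012 m and x of jar1_label in the frame of pad1 above 0.014 m and angle between the x axis of jar1_mid and the x axis of pad1, either way round below 0.35 rad) or (horizontal distance between jar1_mid and pad2 below 0.012 m and x of jar1_label in the frame of pad2 above 0.014 m and angle between the x axis of jar1_mid and the x axis of pad2, either way round below 0.35 rad) or (horizontal distance between jar1_mid and pad3 below 0.012 m and x of jar1_label in the frame of pad3 above 0.014 m and angle between the x axis of jar1_mid and the x axis of pad3, either way round below 0.35 rad)) and angle between each of jar1_mid, jar2_mid, jar3_mid's own z axis and vertical below 0.1 rad and z of each of jar1_mid, jar2_mid, jar3_mid in the frame of bed_top below 0.052 m and linear speed of each of jar1, jar2, jar3, bolt, drift below 0.02 m/s and ((horizontal distance between jar2_mid and pad1 below 0.012 m and x of jar2_label in the frame of pad1 above 0.014 m and angle between the x axis of jar2_mid and the x axis of pad1, either way round below 0.35 rad) or (horizontal distance between jar2_mid and pad2 below 0.012 m and x of jar2_label in the frame of pad2 above 0.014 m and angle between the x axis of jar2_mid and the x axis of pad2, either way round below 0.35 rad) or (horizontal distance between jar2_mid and pad3 below 0.012 m and x of jar2_label in the frame of pad3 above 0.014 m and angle between the x axis of jar2_mid and the x axis of pad3, either way round below 0.35 rad)) and ((horizontal distance between jar3_mid and pad1 below 0.012 m and x of jar3_label in the frame of pad1 above 0.014 m and angle between the x axis of jar3_mid and the x axis of pad1, either way round below 0.35 rad) or (horizontal distance between jar3_mid and pad2 below 0.012 m and x of jar3_label in the frame of pad2 above 0.014 m and angle between the x axis of jar3_mid and the x axis of pad2, either way round below 0.35 rad) or (horizontal distance between jar3_mid and pad3 below 0.012 m and x of jar3_label in the frame of pad3 above 0.014 m and angle between the x axis of jar3_mid and the x axis of pad3, either way round below 0.35 rad))); the robot touches nothing.
It fails at once if the brown bottle is pushed more than 30 mm from its place (distance of solvent from where it was at the start of the episode above 0.03 m).
It fails at once if the bowl is pushed more than 30 mm from its place (distance of bowl from where it was at the start of the episode above 0.03 m).
It fails at once if a jar is tipped over (angle between any of jar1_mid, jar2_mid, jar3_mid's own z axis and vertical above 0.7 rad).
Of jar1, jar2, jar3 only 2 to 3 are there at a start; the rules pass over those that are not, and their reading is None.
At some moment in a run one of jar1, jar2, jar3 may be knocked a few centimetres aside while the robot is not near it.
It also fails if it takes over 210 s, if anything falls off the work surface, if the arm or the gripper's body presses on something with over 40 N, if the wrist force passes 120 N, or if a joint passes its speed limit or range.

ROBOT

A 7-joint arm with a two-finger parallel gripper is mounted at the origin on the work surface. World frame = base frame: x ahead of the robot, y to its left, z up, the work surface at z = 0. Lengths are in m, angles in rad, forces in N, time in s.
With the tool pointing down it reaches from about 0.425 to 0.925 m from the base axis. Payload 6.8 kg.
Tool frame: the origin (TCP) lies at the very end of the fingers, on their centre line; the grasp point (between the pads) lies 19 mm behind it (manip.pinch_z is the distance from the TCP to the grasp point, in m); z points along the fingers, y is the line along which they close (so a half turn about z gives the same grasp; the last joint's range is limited). The gripper opens to 85 mm and grips with 20 to 120 N. Pads are 22 mm wide; open, the fingers measure 114 mm over their backs; the gripper's body (76 mm by 85 mm) begins 54 mm behind the grasp point. The pads swing forward as they close: fully open they stand 13 mm farther back than shut.
Start: joints at [-0.108, 0.477, 0.022, 1.555, -0.011, 1.109, -0.083], TCP at [0.675, 0, 0.231] pointing down, gripper open.
Joint ranges: [-2.96, 2.96], [-0.34, 2.1], [-1.41, 1.46], [0.24, 2.44], [-1.37, 4.51], [0.17, 1.92], [-2.96, 2.96]. Speed limits (rad/s): [2.39, 2.39, 3.14, 3.14, 3.14, 3.14, 3.14].

INTERFACE

Orientations are given as a unit quaternion [w, x, y, z].
In Python, from station import manip gives the robot as it stands.
- The arm moves only by the tool drive_tool, never from a script. Its argument "deltas" is a list of rows, each an object of numbers: "x", "y", "z": the shift along the tool's x, y, z in units of 0.5 m (1.0 is 0.5 m); "ax", "ay", "az": the turn, a rotation vector about the tool's x, y, z in units of 45 degrees (1.0 is 45 degrees); "gripper": the closure, from 0 (fully open) to 1 (shut). A call has 1 to 10 rows; each row is the pose to reach, as a shift and turn from the pose commanded when the call began, along the tool's axes at that moment; what a row does not reach only later rows make up. A row lasts 1/8 s, in which the tool goes at most 62.5 mm and 10.7 degrees, less where a joint would pass 70% of its speed; a pose out of reach is approached as far as the arm can. A call with a number of a shift or a turn outside -1 to 1 is refused whole. A call with a gripper value outside its range is refused whole. The fingers move at their own pace and stop on an object; "grip_force" is the grip in N (left out, the last holds). Time passes only in rows, so rows that repeat a pose let the fingers close. It gives the time, the measured TCP pose, the force, the opening and the grip force at its end, in the units of the state.
- manip.sense(): the state, without advancing time (a new reading comes with each control period).
- manip.snapshot(name): name is "scene" or "side" or "wrist"; returns a dict with "pixels" (480x640x3 uint8, red, green, blue), "range_z" (480x640 float32, m along the optical axis (not along the pixel's ray), 0 where there is no reading), "fx", "fy", "cx", "cy" (pixels), "R" (3x3) and "t" (3): a world point X has camera coordinates R X + t. Camera axes: x right, y down, z forward; pixel columns grow to the right and rows downward; lengths in m; the calibration is good to about 2 mm. The wrist camera is an equidistant fisheye: a pixel r from the principal point sees the ray r / f radians off the axis. A picture is of the moment at which its call begins.
- manip.sign_off(): hands the job in; it is judged then, once.
The state is a dict: "time_s": time; "qpos": joint angles; "dq": joint speeds; "effort": joint torques, N m; "tool_pos": TCP position; "tcp_rot": TCP orientation; "wrist_force": force on the tool from outside, world axes, zero at the start; "torque": the same for the moment, N m; "finger_gap": finger opening in m; "grip_force": force on a finger pad.
Only numpy, scipy, OpenCV 4.12 (cv2) and the standard library are available. Lean on these libraries where they do the work, as an engineer would, in place of code of your own. Each camera call takes 0.05 s, during which the arm holds its last target. There are 200 camera calls.

## Working session

There is one attempt and no reset: what is moved stays moved. The work goes in short steps, Python scripts to look and compute and a tool call to move; the robot and the scene stay as the last step left them, time stands still between calls to the robot, and variables do not carry over. Pictures are saved under pics/ and viewed, at most 14 in all, crops included, and the job is handed in when it is done.

Besides the shell and the picture viewer there is one more tool, called after "Call:" as a command line: name --argument value ..., lists and objects as JSON in quotes. drive_tool: Moves the arm, as the interface text tells. Its arguments: {"type":"object","properties":{"deltas":{"type":"array","items":{"type":"object","properties":{"x":{"type":"number"},"y":{"type":"number"},"z":{"type":"number"},"ax":{"type":"number"},"ay":{"type":"number"},"az":{"type":"number"},"gripper":{"type":"number"}}}},"grip_force":{"type":"number"}},"required":["deltas"]}

```bash
ls; mkdir -p pics; cat > h.py <<'E'
import numpy as np, cv2
from station import manip
from scipy.spatial.transform import Rotation as Ro
def save(s,n): cv2.imwrite('pics/'+n+'.png',s['pixels'][:,:,::-1])
def cloud(s):
    v,u=np.mgrid[0:480,0:640]; z=s['range_z']
    P=np.stack([(u-s['cx'])/s['fx']*z,(v-s['cy'])/s['fy']*z,z],-1)
    return (P-s['t'])@s['R']
def ray(s,u,v,zp):
    d=np.array([(u-s['cx'])/s['fx'],(v-s['cy'])/s['fy'],1.])@s['R']; c=-s['t']@s['R']
    return c+d*(zp-c[2])/d[2]
def st():
    a=manip.sense(); print({k:np.round(a[k],4).tolist() for k in ['time_s','tool_pos','tcp_rot','wrist_force','finger_gap','grip_force','qpos']})
    return a
E
python3 - <<'E'
from h import *
import pickle
a=st()
q=a['tcp_rot'];print(Ro.from_quat([q[1],q[2],q[3],q[0]]).as_matrix().round(3))
for n in ['scene','side']:
    s=manip.snapshot(n); save(s,n+'0'); pickle.dump(s,open(n+'0.pkl','wb'))
    print(n,s['fx'],s['cx'],s['cy'],(-s['t']@s['R']).round(3),s['R'].round(2).tolist())
E
```

```text
pics
{'time_s': 0.0, 'tool_pos': [0.6744, -0.0, 0.2303], 'tcp_rot': [-0.0006, 0.7071, 0.7071, -0.0007], 'wrist_force': [0.1608, 1.0157, 0.0877], 'finger_gap': 0.0854, 'grip_force': 0.0, 'qpos': [-0.1081, 0.4778, 0.0223, 1.5565, -0.0115, 1.1093, -0.0831]}
[[-0.     1.    -0.002]
 [ 1.     0.    -0.   ]
 [-0.    -0.002 -1.   ]]
scene 559.1763571233508 318.56549710330836 237.94266163408315 [ 1.323e+00 -1.000e-03  1.020e+00] [[-0.05, 1.0, 0.01], [0.75, 0.05, -0.66], [-0.66, -0.03, -0.75]]
side 434.41604376909515 320.9373007635745 239.96021194400618 [ 0.103 -0.538  0.962] [[0.78, -0.62, 0.02], [-0.48, -0.63, -0.61], [0.39, 0.47, -0.79]]
```

View pics/scene0.png

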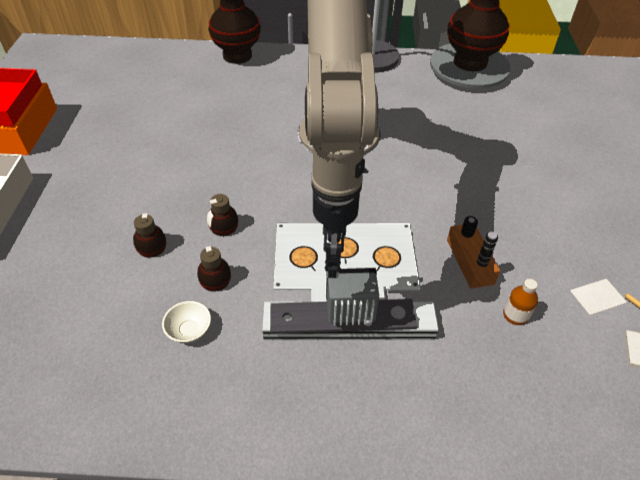

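View pics/side0.png

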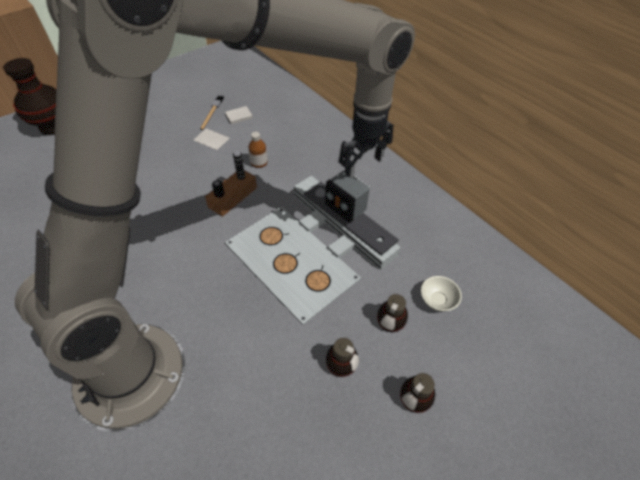

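```bash
python3 - <<'E'
from h import *
import pickle
s=pickle.load(open('scene0.pkl','rb')); P=cloud(s); im=s['pixels']; 
hsv=cv2.cvtColor(im,cv2.COLOR_RGB2HSV)
z=P[...,2]; ok=s['range_z']>0
def rect(m,n):
    p=P[m][:,:2].astype(np.float32)*1000; r=cv2.minAreaRect(p); print(n,m.sum(),np.round(r[0],1),np.round(r[1],1),round(r[2],2),'z med',np.median(P[m][:,2]).round(4))
u=np.arange(640)[None,:]; v=np.arange(480)[:,None]
reg=lambda a,b,c,d:(u>a)&(u<b)&(v>c)&(v<d)
rect(ok&reg(255,450,290,345)&(z>.03)&(z<.046)&(hsv[...,2]>150),'beam')
rect(ok&reg(265,425,215,300)&(z>.003)&(z<.013)&(hsv[...,2]>170),'bed')
rect(ok&reg(440,505,215,295)&(z>.042)&(z<.058),'block')
# pads
m=((hsv[...,0]<22)&(hsv[...,1]>90)&(hsv[...,2]>100)&reg(280,410,230,275)).astype(np.uint8)
for c in cv2.findContours(m,0,1)[0]:
    if cv2.contourArea(c)>60:
        e=cv2.fitEllipse(c); print('pad',np.round(e[0],1),np.round(e[1],1),ray(s,*e[0],.008).round(4))
# clusters by height for jars, tools
for n,r,lo,hi in [('jars',reg(120,240,185,300),.084,.1),('tools',reg(440,505,200,295),.085,.2),('bottle',reg(500,545,270,330),.02,.2),('bowl',reg(150,220,295,345),.025,.06)]:
    m=(ok&r&(z>lo)&(z<hi)).astype(np.uint8); k,l,stt,ce=cv2.connectedComponentsWithStats(m)
    for i in range(1,k):
        if stt[i,4]>15:
            q=P[l==i]; top=q[q[:,2]>q[:,2].max()-.006]; b=(np.percentile(top[:,:2],2,0)+np.percentile(top[:,:2],98,0))/2
            print(n,ce[i].round(1),stt[i,4],'top c',b.round(4),'ext',np.ptp(top[:,:2],axis=0).round(3),'zmax',q[:,2].max().round(4))
big=cv2.resize(im[295:345,255:445],None,fx=4.2,fy=4.2,interpolation=cv2.INTER_CUBIC)
jr=cv2.resize(im[185:300,125:245],None,fx=3,fy=3,interpolation=cv2.INTER_CUBIC)
c=np.zeros((600,800,3),np.uint8); c[:210,:798]=big[:210]; c[215:560,:360]=jr
tl=cv2.resize(im[205:295,440:510],None,fx=4,fy=4,interpolation=cv2.INTER_CUBIC); c[215:575,380:660]=tl
cv2.imwrite('pics/c1.png',c[:,:,::-1])
E
```

```text
beam 710 [664.  40.] [ 74.6 360.3] 3.53 z med 0.0407
bed 6312 [470.6  33.1] [257.9 384.5] 3.84 z med 0.0087
block 1088 [467.8 322.8] [155.7  64.4] 15.46 z med 0.0505
pad [386.5 256.4] [18.6 23.8] [0.4722 0.126  0.008 ]
pad [303.2 256.5] [18.9 23.9] [ 0.4852 -0.0699  0.008 ]
pad [348.4 247.6] [14.5 19.7] [0.4508 0.0358 0.008 ]
jars [219.2 200.5] 232 top c [ 0.3956 -0.2743] ext [0.043 0.043] zmax 0.0976
jars [143.3 221.2] 259 top c [ 0.4734 -0.435 ] ext [0.044 0.041] zmax 0.099
jars [209.9 254.7] 295 top c [ 0.5614 -0.2651] ext [0.042 0.04 ] zmax 0.0991
tools [470.4 221.4] 135 top c [0.4261 0.3104] ext [0.029 0.028] zmax 0.1004
tools [488.6 243.7] 303 top c [0.5123 0.3332] ext [0.022 0.022] zmax 0.1476
bottle [522.  300.7] 1000 top c [0.6144 0.4024] ext [0.028 0.027] zmax 0.1193
bowl [184.5 317. ] 522 top c [ 0.6948 -0.2984] ext [0.098 0.097] zmax 0.0395
```

View pics/c1.png

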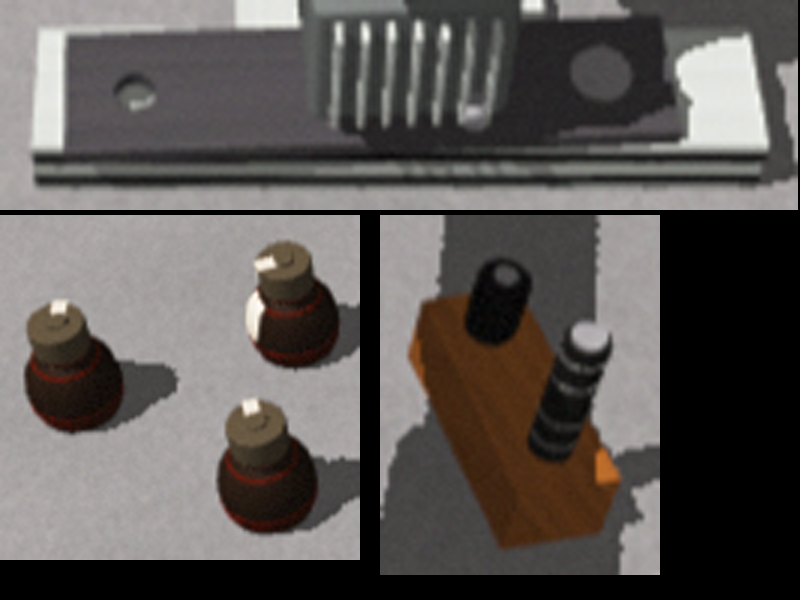

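Call:
drive_tool --deltas '[{"x":0.668,"y":-0.324,"az":-0.08,"gripper":0},{"x":0.668,"y":-0.324,"az":-0.08,"gripper":0},{"x":0.668,"y":-0.324,"az":-0.08,"gripper":0},{"x":0.668,"y":-0.324,"az":-0.08,"gripper":0},{"x":0.668,"y":-0.324,"az":-0.08,"gripper":0},{"x":0.668,"y":-0.324,"az":-0.08,"gripper":0},{"x":0.668,"y":-0.324,"az":-0.08,"gripper":0},{"x":0.668,"y":-0.324,"az":-0.08,"gripper":0},{"x":0.668,"y":-0.324,"az":-0.08,"gripper":0}]'

```text
invalid input
```

```bash
python3 - <<'E'
from h import *
import pickle
st()
for n in ['scene','side','wrist']:
    s=manip.snapshot(n); pickle.dump(s,open(n+'1.pkl','wb'))
    if n=='wrist': save(s,'wrist1'); print(s['fx'],s['cx'],s['cy'],(-s['t']@s['R']).round(3),s['R'].round(2).tolist())
s=pickle.load(open('scene1.pkl','rb')); im=s['pixels']
hsv=cv2.cvtColor(im,cv2.COLOR_RGB2HSV); g=cv2.cvtColor(im,cv2.COLOR_RGB2GRAY)
m=((hsv[...,0]<22)&(hsv[...,1]>90)&(hsv[...,2]>100)).astype(np.uint8)
pads=[]
for c in cv2.findContours(m[:275],0,1)[0]:
    e=cv2.boundingRect(c)
    if cv2.contourArea(c)>150 and 270<e[0]<410:
        e=cv2.fitEllipse(c); p=ray(s,*e[0],.008); pads.append(p); print('pad',np.round(e[0],1),np.round(e[1],1),p.round(4))
P=cloud(s)
# lids, slips
m=(P[...,2]>.086)&(P[...,2]<.1); m[:, 245:]=0; m[:180]=0; m[300:]=0
k,l,stt,ce=cv2.connectedComponentsWithStats(m.astype(np.uint8))
for i in range(1,k):
    if stt[i,4]>40:
        q=P[l==i][:,:2]; c=(np.percentile(q,1,0)+np.percentile(q,99,0))/2
        w=(l==i)&(hsv[...,2]>150)&(hsv[...,1]<70); wc=P[w][:,:2].mean(0)-c if w.any() else np.zeros(2)
        print('jar',c.round(4),'slip n',w.sum(),wc.round(4),'ang',np.degrees(np.arctan2(wc[1],wc[0])).round(1))
# upscaled view of beam
big=cv2.resize(im[295:345,255:445],None,fx=4.2,fy=4.2,interpolation=cv2.INTER_CUBIC)
s2=pickle.load(open('side1.pkl','rb')); b2=cv2.resize(s2['pixels'][165:275,280:410],None,fx=3.4,fy=3.4,interpolation=cv2.INTER_CUBIC)
c=np.zeros((600,800,3),np.uint8); c[:210,:798]=big[:210]; c[215:215+374,:442]=b2; 
cv2.imwrite('pics/c2.png',c[:,:,::-1])
for n,(a,b,zz) in {'hole':(286.9,316.9,.05),'hex':(397.9,312.1,.05)}.items(): print(n,ray(s,a,b,zz).round(4))
E
```

```text
{'time_s': 0.1, 'tool_pos': [0.6745, -0.0, 0.2304], 'tcp_rot': [-0.0005, 0.7071, 0.7071, -0.0006], 'wrist_force': [0.066, -0.0729, -0.0439], 'finger_gap': 0.0855, 'grip_force': 0.0, 'qpos': [-0.1081, 0.4777, 0.0223, 1.5563, -0.0115, 1.1093, -0.0831]}
371.64829954431775 319.550466448507 236.8908678789932 [0.675 0.067 0.374] [[1.0, 0.0, -0.0], [0.0, -0.96, 0.27], [-0.0, -0.27, -0.96]]
pad [386.5 256.4] [18.6 23.8] [0.4722 0.126  0.008 ]
pad [303.2 256.5] [18.9 23.9] [ 0.4852 -0.0699  0.008 ]
pad [348.4 247.6] [14.5 19.6] [0.4507 0.0358 0.008 ]
jar [ 0.3946 -0.2742] slip n 33 [ 0.0039 -0.0138] ang -74.1
jar [ 0.4722 -0.4342] slip n 27 [-0.0156 -0.0015] ang -174.4
jar [ 0.5608 -0.2655] slip n 31 [-0.0128 -0.0054] ang -157.1
hole [ 0.6835 -0.0886  0.05  ]
hex [0.6571 0.1405 0.05  ]
```

View pics/c2.png

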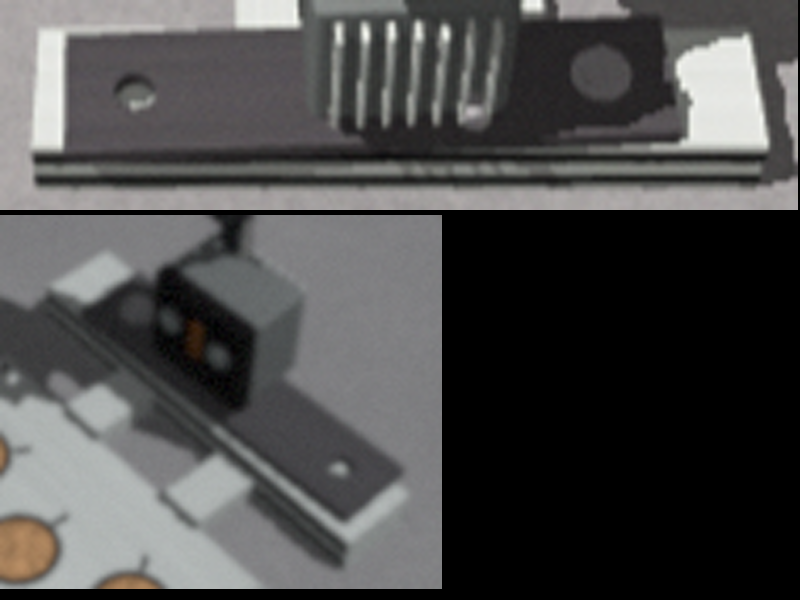

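View pics/wrist1.png

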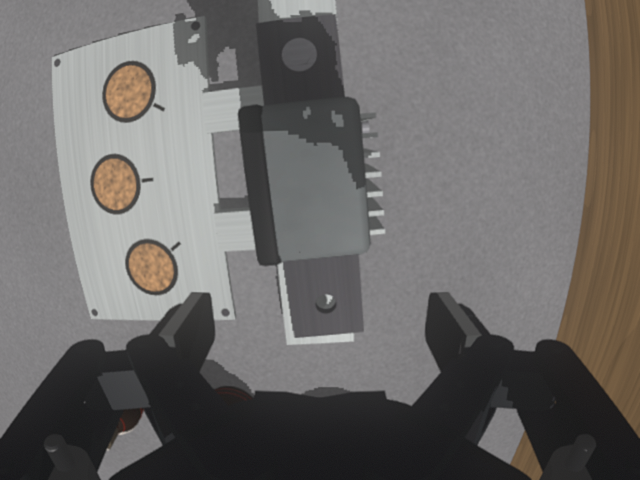

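Call:
drive_tool --deltas '[{"x":0.668,"y":-0.324,"z":0.0,"ax":0.0,"ay":0.0,"az":-0.08,"gripper":0.0},{"x":0.668,"y":-0.324,"z":0.0,"ax":0.0,"ay":0.0,"az":-0.08,"gripper":0.0}]' --grip_force 60

```text
time_s: 0.5
tool_pos: [0.6199, 0.1132, 0.2311]
tcp_rot: [-0.0, 0.685, 0.729, 0.0]
wrist_force: [0.6, 1.2, -0.2]
finger_gap: 0.0855
grip_force: 0.0
```

```bash
cat >> h.py <<'E'
def fray(s,u,v,zp):
    x,y=u-s['cx'],v-s['cy']; r=np.hypot(x,y); th=r/s['fx']
    d=np.array([x/r*np.sin(th),y/r*np.sin(th),np.cos(th)])@s['R']; c=-s['t']@s['R']
    return c+d*(zp-c[2])/d[2]
E
python3 - <<'E'
from h import *
import pickle
s=pickle.load(open('wrist1.pkl','rb')); im=s['pixels']
hsv=cv2.cvtColor(im,cv2.COLOR_RGB2HSV); g=cv2.cvtColor(im,cv2.COLOR_RGB2GRAY)
m=((hsv[...,0]<22)&(hsv[...,1]>70)&(hsv[...,2]>100)).astype(np.uint8); m[:,230:]=0; m[320:]=0
for c in cv2.findContours(m,0,1)[0]:
    if cv2.contourArea(c)>500:
        e=cv2.fitEllipse(c); print('pad',np.round(e[0],1),np.round(e[1],1),fray(s,*e[0],.008).round(4))
print('hole',fray(s,326,301,.05),'hex',fray(s,299,54,.05))
hsvb=(hsv[20:90,265:335])
b=np.hstack([cv2.resize(im[275:330,295:355],None,fx=6,fy=6,interpolation=0)[:330],cv2.resize(im[25:80,265:325],None,fx=6,fy=6,interpolation=0)[:330]])
cv2.imwrite('pics/c3.png',b[:,:,::-1])
s2=pickle.load(open('side1.pkl','rb'))
print('side hole',ray(s2,280+340/3.4,165+(468-215)/3.4,.05),'hex',ray(s2,280+137/3.4,165+(310-215)/3.4,.05))
E
```

```text
pad [150.8 267.1] [41.3 50. ] [ 0.4839 -0.0689  0.008 ]
pad [114.5 183.8] [41.6 50.9] [0.4485 0.0271 0.008 ]
pad [128.2  91.1] [43.6 53.3] [0.4714 0.1268 0.008 ]
hole [ 0.6806339  -0.08566453  0.05      ] hex [0.65677952 0.14117955 0.05      ]
side hole [ 0.67731885 -0.0913524   0.05      ] hex [0.65687849 0.1389244  0.05      ]
```

View pics/c3.png

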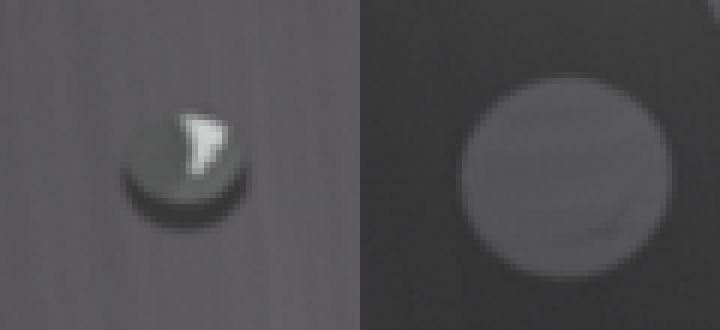

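```bash
cat >> h.py <<'E'
def rel(x,y,z,psi,p=None):
    """tool-axis units to target, psi = world angle of closing axis"""
    a=manip.sense(); q=a['tcp_rot']; R=Ro.from_quat([q[1],q[2],q[3],q[0]]).as_matrix()
    d=R.T@(np.array([x,y,z])-(a['tool_pos'] if p is None else p))/.5
    cur=np.arctan2(R[1,1],R[0,1]); dp=(psi-cur+np.pi)%(2*np.pi)-np.pi
    print('xyz',d.round(4),'az',round(-dp/(np.pi/4),3),'cur psi',cur.round(4),'tilt',np.round(R[:2,2],4),'pos',np.round(a['tool_pos'],4),'q',np.round(a['qpos'],2),'t',a['time_s'])
E
python3 -c "
from h import *
rel(.5115,.334,.231,.0645)"
```

```text
xyz [ 4.542e-01 -1.893e-01  3.000e-04] az -0.004 cur psi 0.0615 tilt [0.0001 0.0001] pos [0.6199 0.1132 0.2311] q [-0.26  0.4  -0.03  1.67  0.01  1.07 -0.23] t 0.5
```

Call:
drive_tool --deltas '[{"x":0.454,"y":-0.189,"az":-0.004},{"x":0.454,"y":-0.189,"az":-0.004},{"x":0.454,"y":-0.189,"az":-0.004},{"x":0.454,"y":-0.189,"az":-0.004},{"x":0.454,"y":-0.189,"az":-0.004},{"x":0.454,"y":-0.189,"az":-0.004},{"x":0.454,"y":-0.189,"az":-0.004}]'

```text
invalid input
```

```bash
python3 - <<'E'
from h import *
s=manip.snapshot('wrist'); save(s,'w2')
rel(.5115,.334,.095,.0645)
s=manip.snapshot('scene'); save(s,'s2')
import pickle; pickle.dump(s,open('scene2.pkl','wb'))
E
```

```text
xyz [ 0.4306 -0.1756  0.2757] az 0.011 cur psi 0.0735 tilt [-0.0032  0.0063] pos [0.6153 0.1249 0.2312] q [-0.27  0.4  -0.04  1.67  0.01  1.07 -0.23] t 0.55
```

View pics/w2.png

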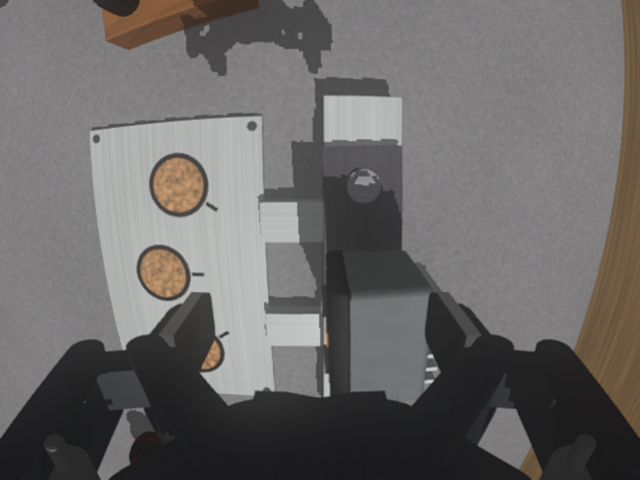

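Call:
drive_tool --deltas '[{"x":0.43,"y":-0.175,"z":0,"ax":0,"ay":0,"az":0.0,"gripper":0},{"x":0.43,"y":-0.175,"z":0,"ax":0,"ay":0,"az":0.0,"gripper":0},{"x":0.43,"y":-0.175,"z":0,"ax":0,"ay":0,"az":0.0,"gripper":0},{"x":0.43,"y":-0.175,"z":0,"ax":0,"ay":0,"az":0.0,"gripper":0},{"x":0.43,"y":-0.175,"z":0,"ax":0,"ay":0,"az":0.0,"gripper":0},{"x":0.43,"y":-0.175,"z":0,"ax":0,"ay":0,"az":0.0,"gripper":0},{"x":0.43,"y":-0.175,"z":0,"ax":0,"ay":0,"az":0.0,"gripper":0}]'

```text
time_s: 1.48
tool_pos: [0.5208, 0.3197, 0.2313]
tcp_rot: [0.0, 0.686, 0.728, -0.0]
wrist_force: [-0.3, -0.4, 0.3]
finger_gap: 0.0854
grip_force: 0.0
```

```bash
python3 - <<'E'
from h import *
s=manip.snapshot('wrist')
im=s['pixels']; P=s['range_z']
rel(.5115,.334,.095,.0645)
c=im.copy()
for p in [(.5115,.334,.14),(.4251,.3104,.096)]:
    k=s['R']@np.array(p)+s['t']; th=np.arctan2(np.hypot(k[0],k[1]),k[2]); f=s['fx']*th/np.hypot(k[0],k[1]); uv=(int(round(s['cx']+k[0]*f)),int(round(s['cy']+k[1]*f))); print(uv); cv2.drawMarker(c,uv,(0,255,0),0,8)
cv2.imwrite('pics/w3.png',c[:,:,::-1])
E
```

```text
xyz [ 0.0296 -0.0167  0.2725] az -0.006 cur psi 0.06 tilt [ 0.0003 -0.0007] pos [0.5207 0.3198 0.2313] q [-0.57  0.38 -0.1   1.71  0.04  1.06 -0.63] t 1.525
(306, 219)
(200, 230)
```

View pics/w3.png

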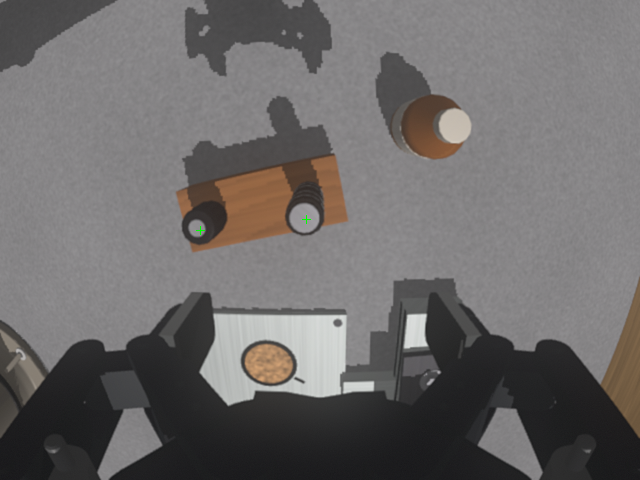

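Call:
drive_tool --deltas '[{"x":0.03,"y":-0.018,"z":0.08,"ax":0,"ay":0,"az":-0.006,"gripper":0},{"x":0.03,"y":-0.018,"z":0.14,"ax":0,"ay":0,"az":-0.006,"gripper":0},{"x":0.03,"y":-0.018,"z":0.2,"ax":0,"ay":0,"az":-0.006,"gripper":0},{"x":0.03,"y":-0.018,"z":0.25,"ax":0,"ay":0,"az":-0.006,"gripper":0},{"x":0.03,"y":-0.018,"z":0.272,"ax":0,"ay":0,"az":-0.006,"gripper":0},{"x":0.03,"y":-0.018,"z":0.272,"ax":0,"ay":0,"az":-0.006,"gripper":0},{"x":0.03,"y":-0.018,"z":0.272,"ax":0,"ay":0,"az":-0.006,"gripper":0}]'

```text
time_s: 2.4
tool_pos: [0.5105, 0.3362, 0.0964]
tcp_rot: [0.0, 0.683, 0.73, 0.001]
wrist_force: [-0.4, -0.0, 0.1]
finger_gap: 0.0853
grip_force: 0.0
```

```bash
python3 - <<'E'
from h import *
rel(.5115,.334,.095,.0645)
s=manip.snapshot('wrist'); save(s,'w4')
E
```

```text
xyz [-0.0046  0.0016  0.0028] az 0.003 cur psi 0.067 tilt [0.0015 0.0011] pos [0.5105 0.3362 0.0964] q [-0.6   0.53 -0.11  1.82  0.08  0.8  -0.68] t 2.4
```

Call:
drive_tool --deltas '[{"x":-0.004,"y":0.002,"z":0.002,"ax":0,"ay":0,"az":0.003,"gripper":0},{"x":-0.004,"y":0.002,"z":0.002,"ax":0,"ay":0,"az":0.003,"gripper":1},{"x":-0.004,"y":0.002,"z":0.002,"ax":0,"ay":0,"az":0.003,"gripper":1},{"x":-0.004,"y":0.002,"z":0.002,"ax":0,"ay":0,"az":0.003,"gripper":1},{"x":-0.004,"y":0.002,"z":0.002,"ax":0,"ay":0,"az":0.003,"gripper":1},{"x":-0.004,"y":0.002,"z":0.002,"ax":0,"ay":0,"az":0.003,"gripper":1},{"x":-0.004,"y":0.002,"z":0.002,"ax":0,"ay":0,"az":0.003,"gripper":1},{"x":-0.004,"y":0.002,"z":0.002,"ax":0,"ay":0,"az":0.003,"gripper":1}]' --grip_force 60

```text
time_s: 3.45
tool_pos: [0.5107, 0.3341, 0.0945]
tcp_rot: [-0.0, 0.684, 0.73, -0.0]
wrist_force: [-3.4, -1.2, 4.9]
finger_gap: 0.0249
grip_force: 58.7
```

```bash
python3 - <<'E'
from h import *
st(); rel(.5115,.334,.2,.0645)
E
```

```text
{'time_s': 3.45, 'tool_pos': [0.5107, 0.3341, 0.0945], 'tcp_rot': [-0.0001, 0.6836, 0.7298, -0.0001], 'wrist_force': [-3.3656, -1.2452, 4.899], 'finger_gap': 0.0249, 'grip_force': 58.6501, 'qpos': [-0.6018, 0.53, -0.1058, 1.8219, 0.0747, 0.7937, -0.6803]}
xyz [-0.0003  0.0016 -0.2111] az 0.001 cur psi 0.0653 tilt [-0.0002  0.    ] pos [0.5107 0.3341 0.0945] q [-0.6   0.53 -0.11  1.82  0.07  0.79 -0.68] t 3.45
```

Call:
drive_tool --deltas '[{"x":0,"y":0,"z":-0.06,"ax":0,"ay":0,"az":0,"gripper":1},{"x":0,"y":0,"z":-0.12,"ax":0,"ay":0,"az":0,"gripper":1},{"x":0,"y":0,"z":-0.2,"ax":0,"ay":0,"az":0,"gripper":1},{"x":0,"y":0,"z":-0.28,"ax":0,"ay":0,"az":0,"gripper":1},{"x":0,"y":0,"z":-0.35,"ax":0,"ay":0,"az":0,"gripper":1},{"x":0,"y":0,"z":-0.39,"ax":0,"ay":0,"az":0,"gripper":1},{"x":0,"y":0,"z":-0.39,"ax":0,"ay":0,"az":0,"gripper":1},{"x":0,"y":0,"z":-0.39,"ax":0,"ay":0,"az":0,"gripper":1}]'

```text
time_s: 4.45
tool_pos: [0.5103, 0.3334, 0.2875]
tcp_rot: [-0.0, 0.684, 0.73, -0.001]
wrist_force: [-0.2, -0.1, -2.5]
finger_gap: 0.0247
grip_force: 60.1
```

```bash
python3 - <<'E'
from h import *
st(); rel(.677,-.089,.285,.0645)
E
```

```text
{'time_s': 4.45, 'tool_pos': [0.5103, 0.3334, 0.2875], 'tcp_rot': [-0.0001, 0.6837, 0.7297, -0.0012], 'wrist_force': [-0.216, -0.1485, -2.4887], 'finger_gap': 0.0247, 'grip_force': 60.1487, 'qpos': [-0.5955, 0.3288, -0.1105, 1.6445, 0.0387, 1.1728, -0.6501]}
xyz [-0.8648  0.2777  0.0058] az 0.001 cur psi 0.0651 tilt [-0.0019 -0.0016] pos [0.5103 0.3334 0.2875] q [-0.6   0.33 -0.11  1.64  0.04  1.17 -0.65] t 4.45
```

Call:
drive_tool --deltas '[{"x":-0.864,"y":0.278,"z":0,"ax":0,"ay":0,"az":0,"gripper":1},{"x":-0.864,"y":0.278,"z":0,"ax":0,"ay":0,"az":0,"gripper":1},{"x":-0.864,"y":0.278,"z":0,"ax":0,"ay":0,"az":0,"gripper":1},{"x":-0.864,"y":0.278,"z":0,"ax":0,"ay":0,"az":0,"gripper":1},{"x":-0.864,"y":0.278,"z":0,"ax":0,"ay":0,"az":0,"gripper":1},{"x":-0.864,"y":0.278,"z":0,"ax":0,"ay":0,"az":0,"gripper":1},{"x":-0.864,"y":0.278,"z":0,"ax":0,"ay":0,"az":0,"gripper":1},{"x":-0.864,"y":0.278,"z":0,"ax":0,"ay":0,"az":0,"gripper":1},{"x":-0.864,"y":0.278,"z":0,"ax":0,"ay":0,"az":0,"gripper":1},{"x":-0.864,"y":0.278,"z":0,"ax":0,"ay":0,"az":0,"gripper":1}]'

```text
time_s: 5.7
tool_pos: [0.6772, -0.0852, 0.2884]
tcp_rot: [-0.001, 0.683, 0.731, 0.0]
wrist_force: [0.4, 0.6, -2.4]
finger_gap: 0.0247
grip_force: 60.1
```

```bash
python3 - <<'E'
from h import *
rel(.677,-.089,.17,.0645)
E
```

```text
xyz [-0.0079 -0.0006  0.2367] az 0.005 cur psi 0.0681 tilt [-0.0016  0.0017] pos [ 0.6772 -0.0852  0.2884] q [-0.02  0.45  0.08  1.47 -0.04  1.23  0.13] t 5.7
```

Call:
drive_tool --deltas '[{"x":-0.006,"y":0,"z":0.08,"ax":0,"ay":0,"az":0.004,"gripper":1},{"x":-0.006,"y":0,"z":0.16,"ax":0,"ay":0,"az":0.004,"gripper":1},{"x":-0.006,"y":0,"z":0.22,"ax":0,"ay":0,"az":0.004,"gripper":1},{"x":-0.006,"y":0,"z":0.255,"ax":0,"ay":0,"az":0.004,"gripper":1},{"x":-0.006,"y":0,"z":0.255,"ax":0,"ay":0,"az":0.004,"gripper":1},{"x":-0.006,"y":0,"z":0.255,"ax":0,"ay":0,"az":0.004,"gripper":1},{"x":-0.006,"y":0,"z":0.255,"ax":0,"ay":0,"az":0.004,"gripper":1}]'

```text
time_s: 6.58
tool_pos: [0.6788, -0.091, 0.1635]
tcp_rot: [0.001, 0.685, 0.729, 0.001]
wrist_force: [0.4, 0.2, -2.3]
finger_gap: 0.0245
grip_force: 60.2
```

```bash
python3 - <<'E'
from h import *
import pickle
rel(.677,-.089,.14,.0645)
o=[]
for n,(x,y,w,hh) in {'scene':(262,270,60,60),'side':(350,200,60,60),'wrist':(270,270,90,90)}.items():
    s=manip.snapshot(n); pickle.dump(s,open(n+'3.pkl','wb')); im=s['pixels'].copy()
    o.append(cv2.resize(im[y:y+hh,x:x+w],(260,260),interpolation=cv2.INTER_CUBIC))
cv2.imwrite('pics/c4.png',np.hstack(o)[:,:,::-1])
E
```

```text
xyz [ 0.0043 -0.0036  0.0469] az -0.003 cur psi 0.062 tilt [ 0.0027 -0.0001] pos [ 0.6788 -0.091   0.1635] q [-0.    0.55  0.07  1.6  -0.04  0.99  0.14] t 6.575
```

View pics/c4.png

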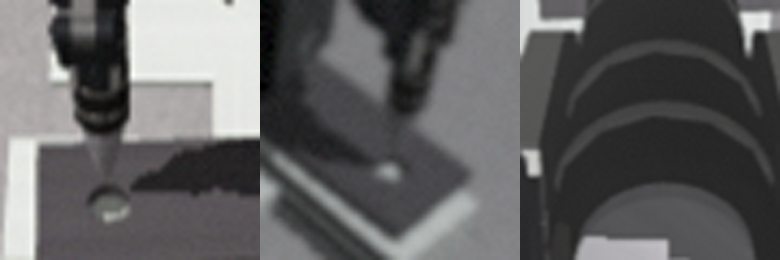

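```bash
python3 - <<'E'
from h import *
import pickle
s=pickle.load(open('scene3.pkl','rb')); k=60/260
for v in (178,183): print('tip',ray(s,262+107*k,270+v*k,.072).round(4))
print('hole',ray(s,262+109*k,270+203*k,.05).round(4))
s=pickle.load(open('side3.pkl','rb'))
for v in (152,160): print('tip',ray(s,350+(389-260)*k,200+v*k,.072).round(4))
print('hole',ray(s,350+(388-260)*k,200+170*k,.05).round(4))
E
```

```text
tip [ 0.684  -0.0883  0.072 ]
tip [ 0.6868 -0.0881  0.072 ]
hole [ 0.6833 -0.0881  0.05  ]
tip [ 0.6728 -0.0913  0.072 ]
tip [ 0.6686 -0.0957  0.072 ]
hole [ 0.6768 -0.0902  0.05  ]
```

Call:
drive_tool --deltas '[{"x":0.001,"y":-0.0036,"z":0.035,"ax":0,"ay":0,"az":-0.003,"gripper":1},{"x":0.001,"y":-0.0036,"z":0.035,"ax":0,"ay":0,"az":-0.003,"gripper":1},{"x":0.001,"y":-0.0036,"z":0.035,"ax":0,"ay":0,"az":-0.003,"gripper":1},{"x":0.001,"y":-0.0036,"z":0.035,"ax":0,"ay":0,"az":-0.003,"gripper":1}]'

```text
time_s: 7.22
tool_pos: [0.6763, -0.0906, 0.1445]
tcp_rot: [0.0, 0.684, 0.73, 0.0]
wrist_force: [-0.8, -0.5, -2.6]
finger_gap: 0.0246
grip_force: 60.2
```

```bash
python3 - <<'E'
from h import *
import pickle
st()
rel(.677,-.0905,.14,.0645)
o=[]
for n,(x,y,w,hh) in {'scene':(267,290,40,40),'side':(360,220,40,40)}.items():
    s=manip.snapshot(n); pickle.dump(s,open(n+'4.pkl','wb')); im=s['pixels'].copy()
    o.append(cv2.resize(im[y:y+hh,x:x+w],(400,400),interpolation=cv2.INTER_CUBIC))
cv2.imwrite('pics/c5.png',np.hstack(o)[:,:,::-1])
E
```

```text
{'time_s': 7.225, 'tool_pos': [0.6763, -0.0906, 0.1445], 'tcp_rot': [0.0002, 0.684, 0.7295, 0.0002], 'wrist_force': [-0.8192, -0.4667, -2.5729], 'finger_gap': 0.0246, 'grip_force': 60.2247, 'qpos': [-0.002, 0.5709, 0.0631, 1.6158, -0.0417, 0.9557, 0.1396]}
xyz [0.0002 0.0013 0.0091] az -0.0 cur psi 0.0644 tilt [ 0.0005 -0.    ] pos [ 0.6763 -0.0906  0.1445] q [-0.    0.57  0.06  1.62 -0.04  0.96  0.14] t 7.225
```

View pics/c5.png

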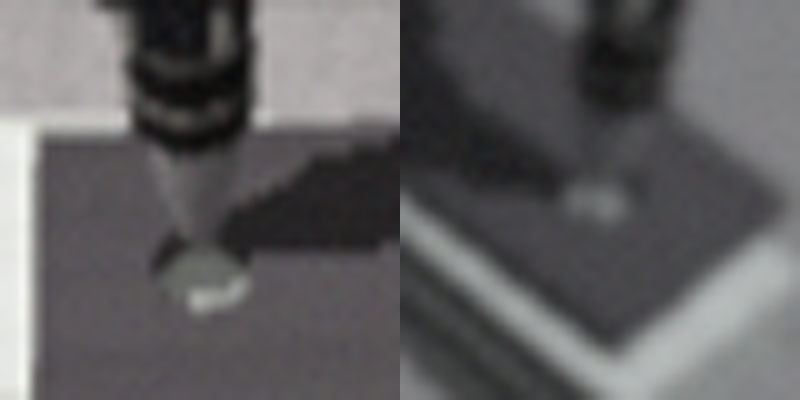

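Call:
drive_tool --deltas '[{"x":0.0,"y":0,"z":0.01,"ax":0,"ay":0,"az":0,"gripper":1},{"x":0.0,"y":0,"z":0.02,"ax":0,"ay":0,"az":0,"gripper":1},{"x":0.0,"y":0,"z":0.028,"ax":0,"ay":0,"az":0,"gripper":1},{"x":0.0,"y":0,"z":0.036,"ax":0,"ay":0,"az":0,"gripper":1},{"x":0.0,"y":0,"z":0.036,"ax":0,"ay":0,"az":0,"gripper":1}]'

```text
time_s: 7.95
tool_pos: [0.6764, -0.0905, 0.1261]
tcp_rot: [0.0, 0.684, 0.73, 0.0]
wrist_force: [1.2, 0.1, -3.4]
finger_gap: 0.0244
grip_force: 60.1
```

Call:
drive_tool --deltas '[{"x":0.0,"y":-0.004,"z":0.006,"ax":0,"ay":0,"az":0,"gripper":1},{"x":0.0,"y":-0.007,"z":0.012,"ax":0,"ay":0,"az":0,"gripper":1},{"x":0.0,"y":-0.009,"z":0.018,"ax":0,"ay":0,"az":0,"gripper":1},{"x":0.0,"y":-0.01,"z":0.024,"ax":0,"ay":0,"az":0,"gripper":1},{"x":0.0,"y":-0.01,"z":0.024,"ax":0,"ay":0,"az":0,"gripper":1}]'

```text
time_s: 8.57
tool_pos: [0.6715, -0.0906, 0.1144]
tcp_rot: [0.0, 0.684, 0.73, 0.0]
wrist_force: [5.1, 0.5, 1.3]
finger_gap: 0.0247
grip_force: 60.4
```

Call:
drive_tool --deltas '[{"x":0.0,"y":0,"z":0.006,"ax":0,"ay":0,"az":0,"gripper":1},{"x":0.0,"y":0,"z":0.012,"ax":0,"ay":0,"az":0,"gripper":1},{"x":0.0,"y":0,"z":0.018,"ax":0,"ay":0,"az":0,"gripper":1},{"x":0.0,"y":0,"z":0.024,"ax":0,"ay":0,"az":0,"gripper":1},{"x":0.0,"y":0,"z":0.024,"ax":0,"ay":0,"az":0,"gripper":1}]'

```text
time_s: 9.2
tool_pos: [0.6707, -0.0907, 0.1015]
tcp_rot: [-0.0, 0.684, 0.73, -0.0]
wrist_force: [5.5, 1.4, -3.5]
finger_gap: 0.0245
grip_force: 60.2
```

Call:
drive_tool --deltas '[{"x":0.0,"y":0,"z":0.006,"ax":0,"ay":0,"az":0,"gripper":1},{"x":0.0,"y":0,"z":0.01,"ax":0,"ay":0,"az":0,"gripper":1},{"x":0.0,"y":0,"z":0.014,"ax":0,"ay":0,"az":0,"gripper":1},{"x":0.0,"y":0,"z":0.014,"ax":0,"ay":0,"az":0,"gripper":1}]'

```text
time_s: 9.7
tool_pos: [0.6712, -0.0907, 0.0949]
tcp_rot: [0.0, 0.684, 0.73, 0.0]
wrist_force: [6.0, 1.6, -2.0]
finger_gap: 0.0244
grip_force: 60.2
```

Call:
drive_tool --deltas '[{"x":0.0,"y":0,"z":0.003,"ax":0,"ay":0,"az":0,"gripper":1},{"x":0.0,"y":0,"z":0.003,"ax":0,"ay":0,"az":0,"gripper":1},{"x":0.0,"y":0,"z":0.003,"ax":0,"ay":0,"az":0,"gripper":1}]'

```text
time_s: 10.07
tool_pos: [0.6713, -0.0908, 0.0945]
tcp_rot: [0.0, 0.684, 0.73, 0.0]
wrist_force: [2.1, 1.4, 5.9]
finger_gap: 0.0247
grip_force: 61.2
```

```bash
python3 - <<'E'
from h import *
st()
s=manip.snapshot('scene'); save(s,'s5'); P=cloud(s)
# slip: top of drift etc. ; jar drift check
m=(P[...,2]>.086)&(P[...,2]<.1); m[:, 245:]=0; m[:180]=0; m[300:]=0
k,l,stt,ce=cv2.connectedComponentsWithStats(m.astype(np.uint8))
for i in range(1,k):
    if stt[i,4]>40: print('jar',((np.percentile(P[l==i],1,0)+np.percentile(P[l==i],99,0))/2).round(4))
E
```

```text
{'time_s': 10.075, 'tool_pos': [0.6713, -0.0908, 0.0945], 'tcp_rot': [0.0001, 0.684, 0.7295, 0.0003], 'wrist_force': [2.0518, 1.3525, 5.863], 'finger_gap': 0.0247, 'grip_force': 61.1926, 'qpos': [0.0027, 0.6205, 0.057, 1.6599, -0.044, 0.8618, 0.1422]}
jar [ 0.3927 -0.2744  0.0918]
jar [ 0.4718 -0.4336  0.0918]
jar [ 0.561  -0.2656  0.0918]
```

Call:
drive_tool --deltas '[{"x":0,"y":0,"z":-0.04,"ax":0,"ay":0,"az":0,"gripper":1},{"x":0,"y":0,"z":-0.08,"ax":0,"ay":0,"az":0,"gripper":1},{"x":0,"y":0,"z":-0.14,"ax":0,"ay":0,"az":0,"gripper":1},{"x":0,"y":0,"z":-0.22,"ax":0,"ay":0,"az":0,"gripper":1},{"x":0,"y":0,"z":-0.3,"ax":0,"ay":0,"az":0,"gripper":1},{"x":0,"y":0,"z":-0.36,"ax":0,"ay":0,"az":0,"gripper":1},{"x":0,"y":0,"z":-0.39,"ax":0,"ay":0,"az":0,"gripper":1},{"x":0,"y":0,"z":-0.39,"ax":0,"ay":0,"az":0,"gripper":1}]'

```text
time_s: 11.12
tool_pos: [0.6706, -0.0914, 0.2891]
tcp_rot: [-0.0, 0.684, 0.729, -0.0]
wrist_force: [0.1, -0.5, -2.9]
finger_gap: 0.0246
grip_force: 60.9
```

```bash
python3 - <<'E'
from h import *
rel(.5107,.3341,.288,.0645); st()
s=manip.snapshot('wrist'); save(s,'w6')
E
```

```text
xyz [ 0.8697 -0.2649  0.0019] az -0.001 cur psi 0.0638 tilt [-0.0003 -0.0003] pos [ 0.6706 -0.0914  0.2891] q [-0.01  0.44  0.08  1.49 -0.04  1.22  0.14] t 11.125
{'time_s': 11.125, 'tool_pos': [0.6706, -0.0914, 0.2891], 'tcp_rot': [-0.0, 0.6842, 0.7293, -0.0002], 'wrist_force': [0.1476, -0.5331, -2.9356], 'finger_gap': 0.0246, 'grip_force': 60.8703, 'qpos': [-0.012, 0.438, 0.079, 1.4858, -0.0353, 1.2195, 0.1356]}
```

Call:
drive_tool --deltas '[{"x":0.87,"y":-0.265,"z":0,"ax":0,"ay":0,"az":0,"gripper":1},{"x":0.87,"y":-0.265,"z":0,"ax":0,"ay":0,"az":0,"gripper":1},{"x":0.87,"y":-0.265,"z":0,"ax":0,"ay":0,"az":0,"gripper":1},{"x":0.87,"y":-0.265,"z":0,"ax":0,"ay":0,"az":0,"gripper":1},{"x":0.87,"y":-0.265,"z":0,"ax":0,"ay":0,"az":0,"gripper":1},{"x":0.87,"y":-0.265,"z":0,"ax":0,"ay":0,"az":0,"gripper":1},{"x":0.87,"y":-0.265,"z":0,"ax":0,"ay":0,"az":0,"gripper":1},{"x":0.87,"y":-0.265,"z":0,"ax":0,"ay":0,"az":0,"gripper":1},{"x":0.87,"y":-0.265,"z":0,"ax":0,"ay":0,"az":0,"gripper":1},{"x":0.87,"y":-0.265,"z":0,"ax":0,"ay":0,"az":0,"gripper":1}]'

```text
time_s: 12.42
tool_pos: [0.5119, 0.3318, 0.2879]
tcp_rot: [0.001, 0.685, 0.728, -0.001]
wrist_force: [0.4, -0.4, -2.0]
finger_gap: 0.0248
grip_force: 60.8
```

Call:
drive_tool --deltas '[{"x":0,"y":0,"z":0.1,"ax":0,"ay":0,"az":0,"gripper":1},{"x":0,"y":0,"z":0.2,"ax":0,"ay":0,"az":0,"gripper":1},{"x":0,"y":0,"z":0.25,"ax":0,"ay":0,"az":0,"gripper":1},{"x":0,"y":0,"z":0.25,"ax":0,"ay":0,"az":0,"gripper":1},{"x":0,"y":0,"z":0.25,"ax":0,"ay":0,"az":0,"gripper":1},{"x":0,"y":0,"z":0.25,"ax":0,"ay":0,"az":0,"gripper":1}]'

```text
time_s: 13.18
tool_pos: [0.5121, 0.3349, 0.1656]
tcp_rot: [0.0, 0.684, 0.729, 0.002]
wrist_force: [-0.6, 0.0, -2.7]
finger_gap: 0.0244
grip_force: 60.8
```

```bash
python3 - <<'E'
from h import *
rel(.5107,.3341,.096,.0645)
E
```

```text
xyz [-0.0016 -0.0032  0.1393] az -0.001 cur psi 0.0635 tilt [0.0026 0.0017] pos [0.5121 0.3349 0.1656] q [-0.6   0.44 -0.1   1.77  0.06  0.93 -0.67] t 13.175
```

Call:
drive_tool --deltas '[{"x":-0.002,"y":-0.003,"z":0.02,"ax":0,"ay":0,"az":0,"gripper":1},{"x":-0.002,"y":-0.003,"z":0.05,"ax":0,"ay":0,"az":0,"gripper":1},{"x":-0.002,"y":-0.003,"z":0.08,"ax":0,"ay":0,"az":0,"gripper":1},{"x":-0.002,"y":-0.003,"z":0.11,"ax":0,"ay":0,"az":0,"gripper":1},{"x":-0.002,"y":-0.003,"z":0.13,"ax":0,"ay":0,"az":0,"gripper":1},{"x":-0.002,"y":-0.003,"z":0.14,"ax":0,"ay":0,"az":0,"gripper":1},{"x":-0.002,"y":-0.003,"z":0.14,"ax":0,"ay":0,"az":0,"gripper":1}]'

```text
time_s: 14.05
tool_pos: [0.5096, 0.3338, 0.0945]
tcp_rot: [0.0, 0.684, 0.729, 0.0]
wrist_force: [-0.9, 0.2, 2.6]
finger_gap: 0.0244
grip_force: 61.5
```

Call:
drive_tool --deltas '[{"x":0,"y":0,"z":0,"ax":0,"ay":0,"az":0,"gripper":0},{"x":0,"y":0,"z":0,"ax":0,"ay":0,"az":0,"gripper":0},{"x":0,"y":0,"z":0,"ax":0,"ay":0,"az":0,"gripper":0},{"x":0,"y":0,"z":0,"ax":0,"ay":0,"az":0,"gripper":0},{"x":0,"y":0,"z":-0.06,"ax":0,"ay":0,"az":0,"gripper":0},{"x":0,"y":0,"z":-0.14,"ax":0,"ay":0,"az":0,"gripper":0},{"x":0,"y":0,"z":-0.2,"ax":0,"ay":0,"az":0,"gripper":0},{"x":0,"y":0,"z":-0.24,"ax":0,"ay":0,"az":0,"gripper":0},{"x":0,"y":0,"z":-0.24,"ax":0,"ay":0,"az":0,"gripper":0},{"x":0,"y":0,"z":-0.24,"ax":0,"ay":0,"az":0,"gripper":0}]'

```text
time_s: 15.3
tool_pos: [0.5089, 0.3332, 0.2127]
tcp_rot: [-0.0, 0.684, 0.73, -0.001]
wrist_force: [-0.8, 0.3, -0.9]
finger_gap: 0.0853
grip_force: 0.0
```

```bash
python3 - <<'E'
from h import *
s=manip.snapshot('wrist'); im=s['pixels']
# caps: light grey discs on top of drift / bolt
c=im.copy()
for p in [(.51,.334,.14),(.4235,.3105,.096)]:
    k=s['R']@np.array(p)+s['t']; th=np.arctan2(np.hypot(k[0],k[1]),k[2]); f=s['fx']*th/np.hypot(k[0],k[1]); uv=(s['cx']+k[0]*f,s['cy']+k[1]*f); u,v=int(uv[0]),int(uv[1])
    g=cv2.cvtColor(im,cv2.COLOR_RGB2GRAY); r=40; sub=g[v-r:v+r,u-r:u+r]; hs=cv2.cvtColor(im,cv2.COLOR_RGB2HSV)[v-r:v+r,u-r:u+r]
    m=((hs[...,1]<40)&(hs[...,2]>90)).astype(np.uint8); kk,l,stt,ce=cv2.connectedComponentsWithStats(m)
    print('pred',np.round(uv,1))
    for i in range(1,kk):
        q=ce[i]+[u-r,v-r]
        if 30<stt[i,4]<1500: print(stt[i,4],q.round(1),fray(s,*q,p[2]).round(4))
    cv2.drawMarker(c,(u,v),(0,255,0),0,8)
rel(.4235,.3105,.215,.0645)
cv2.imwrite('pics/w7.png',c[:,:,::-1])
E
```

```text
pred [321.4 248.1]
49 [359.  214.9] [0.531  0.3561 0.14  ]
821 [320.2 247.8] [0.5092 0.3342 0.14  ]
pred [205.6 253.1]
264 [204.4 251.5] [0.4226 0.3117 0.096 ]
xyz [-0.0341 -0.1732 -0.0048] az -0.0 cur psi 0.0644 tilt [-0.0017 -0.0013] pos [0.5088 0.3331 0.2124] q [-0.6   0.39 -0.11  1.73  0.05  1.02 -0.66] t 15.35
```

View pics/w7.png

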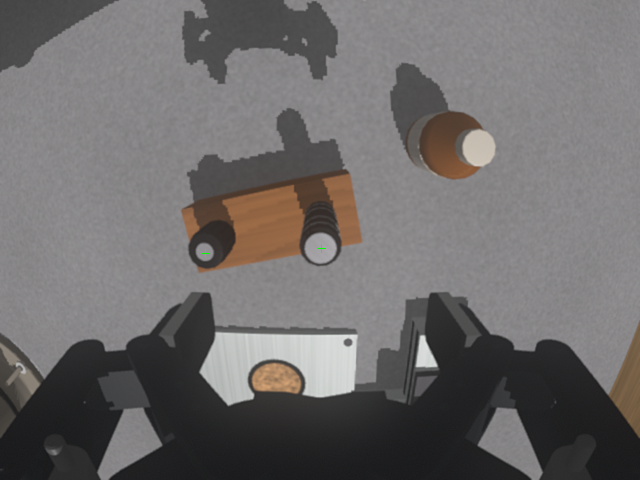

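Call:
drive_tool --deltas '[{"x":-0.033,"y":-0.175,"z":0,"ax":0,"ay":0,"az":0,"gripper":0},{"x":-0.033,"y":-0.175,"z":0,"ax":0,"ay":0,"az":0,"gripper":0},{"x":-0.033,"y":-0.175,"z":0,"ax":0,"ay":0,"az":0,"gripper":0},{"x":-0.033,"y":-0.175,"z":0.02,"ax":0,"ay":0,"az":0,"gripper":0},{"x":-0.033,"y":-0.175,"z":0.08,"ax":0,"ay":0,"az":0,"gripper":0},{"x":-0.033,"y":-0.175,"z":0.14,"ax":0,"ay":0,"az":0,"gripper":0},{"x":-0.033,"y":-0.175,"z":0.2,"ax":0,"ay":0,"az":0,"gripper":0},{"x":-0.033,"y":-0.175,"z":0.24,"ax":0,"ay":0,"az":0,"gripper":0},{"x":-0.033,"y":-0.175,"z":0.24,"ax":0,"ay":0,"az":0,"gripper":0},{"x":-0.033,"y":-0.175,"z":0.24,"ax":0,"ay":0,"az":0,"gripper":0}]'

```text
time_s: 16.6
tool_pos: [0.4239, 0.3117, 0.0939]
tcp_rot: [0.0, 0.684, 0.729, 0.0]
wrist_force: [-0.0, 0.3, 1.4]
finger_gap: 0.0857
grip_force: 0.0
```

```bash
python3 - <<'E'
from h import *
rel(.4226,.3112,.064,.0645)
E
```

```text
xyz [-0.0009 -0.0028  0.0599] az -0.001 cur psi 0.0638 tilt [0.0004 0.0003] pos [0.4239 0.3117 0.0939] q [-0.65  0.42 -0.13  2.02  0.08  0.71 -0.76] t 16.6
```

Call:
drive_tool --deltas '[{"x":-0.001,"y":-0.002,"z":0.03,"ax":0,"ay":0,"az":0,"gripper":0},{"x":-0.001,"y":-0.002,"z":0.06,"ax":0,"ay":0,"az":0,"gripper":0},{"x":-0.001,"y":-0.002,"z":0.06,"ax":0,"ay":0,"az":0,"gripper":0},{"x":-0.001,"y":-0.002,"z":0.06,"ax":0,"ay":0,"az":0,"gripper":1},{"x":-0.001,"y":-0.002,"z":0.06,"ax":0,"ay":0,"az":0,"gripper":1},{"x":-0.001,"y":-0.002,"z":0.06,"ax":0,"ay":0,"az":0,"gripper":1},{"x":-0.001,"y":-0.002,"z":0.06,"ax":0,"ay":0,"az":0,"gripper":1},{"x":-0.001,"y":-0.002,"z":0.06,"ax":0,"ay":0,"az":0,"gripper":1},{"x":-0.001,"y":-0.002,"z":0.06,"ax":0,"ay":0,"az":0,"gripper":1}]'

```text
time_s: 17.73
tool_pos: [0.4225, 0.3112, 0.0643]
tcp_rot: [0.0, 0.684, 0.729, 0.0]
wrist_force: [-1.0, -0.8, 6.2]
finger_gap: 0.0287
grip_force: 59.0
```

Call:
drive_tool --deltas '[{"x":0,"y":0,"z":-0.06,"ax":0,"ay":0,"az":0,"gripper":1},{"x":0,"y":0,"z":-0.12,"ax":0,"ay":0,"az":0,"gripper":1},{"x":0,"y":0,"z":-0.2,"ax":0,"ay":0,"az":0,"gripper":1},{"x":0,"y":0,"z":-0.28,"ax":0,"ay":0,"az":0,"gripper":1},{"x":0,"y":0,"z":-0.34,"ax":0,"ay":0,"az":0,"gripper":1},{"x":0,"y":0,"z":-0.38,"ax":0,"ay":0,"az":0,"gripper":1},{"x":0,"y":0,"z":-0.38,"ax":0,"ay":0,"az":0,"gripper":1},{"x":0,"y":0,"z":-0.38,"ax":0,"ay":0,"az":0,"gripper":1}]'

```text
time_s: 18.73
tool_pos: [0.4216, 0.3104, 0.2525]
tcp_rot: [-0.0, 0.684, 0.73, -0.001]
wrist_force: [-0.0, 0.2, -2.2]
finger_gap: 0.0286
grip_force: 60.0
```

```bash
python3 - <<'E'
from h import *
rel(.6713,-.0908,.255,.0645)
s=manip.snapshot('wrist'); save(s,'w8')
E
```

```text
xyz [-0.8328  0.4467 -0.0046] az -0.0 cur psi 0.0644 tilt [-0.0014 -0.0013] pos [0.4216 0.3104 0.2525] q [-0.64  0.21 -0.14  1.88  0.03  1.05 -0.72] t 18.725
```

Call:
drive_tool --deltas '[{"x":-0.833,"y":0.447,"z":0,"ax":0,"ay":0,"az":0,"gripper":1},{"x":-0.833,"y":0.447,"z":0,"ax":0,"ay":0,"az":0,"gripper":1},{"x":-0.833,"y":0.447,"z":0,"ax":0,"ay":0,"az":0,"gripper":1},{"x":-0.833,"y":0.447,"z":0,"ax":0,"ay":0,"az":0,"gripper":1},{"x":-0.833,"y":0.447,"z":0,"ax":0,"ay":0,"az":0,"gripper":1},{"x":-0.833,"y":0.447,"z":0,"ax":0,"ay":0,"az":0,"gripper":1},{"x":-0.833,"y":0.447,"z":0,"ax":0,"ay":0,"az":0,"gripper":1},{"x":-0.833,"y":0.447,"z":0,"ax":0,"ay":0,"az":0,"gripper":1},{"x":-0.833,"y":0.447,"z":0,"ax":0,"ay":0,"az":0,"gripper":1},{"x":-0.833,"y":0.447,"z":0,"ax":0,"ay":0,"az":0,"gripper":1}]'

```text
time_s: 20.02
tool_pos: [0.6713, -0.0891, 0.2523]
tcp_rot: [-0.001, 0.684, 0.73, -0.0]
wrist_force: [-0.3, -0.4, -1.5]
finger_gap: 0.0286
grip_force: 60.0
```

```bash
python3 - <<'E'
from h import *
rel(.6713,-.0908,.125,.0645)
E
```

```text
xyz [-0.0036  0.0004  0.2547] az 0.001 cur psi 0.0653 tilt [-0.0024  0.001 ] pos [ 0.6713 -0.0891  0.2523] q [-0.04  0.47  0.11  1.53 -0.05  1.15  0.15] t 20.025
```

Call:
drive_tool --deltas '[{"x":0,"y":0,"z":0.08,"ax":0,"ay":0,"az":0,"gripper":1},{"x":0,"y":0,"z":0.16,"ax":0,"ay":0,"az":0,"gripper":1},{"x":0,"y":0,"z":0.22,"ax":0,"ay":0,"az":0,"gripper":1},{"x":0,"y":0,"z":0.255,"ax":0,"ay":0,"az":0,"gripper":1},{"x":0,"y":0,"z":0.255,"ax":0,"ay":0,"az":0,"gripper":1},{"x":0,"y":0,"z":0.255,"ax":0,"ay":0,"az":0,"gripper":1},{"x":0,"y":0,"z":0.255,"ax":0,"ay":0,"az":0,"gripper":1}]'

```text
time_s: 20.9
tool_pos: [0.673, -0.0904, 0.1279]
tcp_rot: [0.001, 0.684, 0.729, 0.001]
wrist_force: [-0.5, 0.2, -2.1]
finger_gap: 0.0286
grip_force: 60.1
```

```bash
python3 - <<'E'
from h import *
rel(.6713,-.0908,.064,.0645)
E
```

```text
xyz [-0.0006 -0.0037  0.1277] az -0.0 cur psi 0.0643 tilt [ 0.0026 -0.0001] pos [ 0.673  -0.0904  0.1279] q [-0.02  0.58  0.09  1.64 -0.07  0.92  0.16] t 20.9
```

Call:
drive_tool --deltas '[{"x":-0.001,"y":-0.0035,"z":0.01,"ax":0,"ay":0,"az":0,"gripper":1},{"x":-0.001,"y":-0.0035,"z":0.02,"ax":0,"ay":0,"az":0,"gripper":1},{"x":-0.001,"y":-0.0035,"z":0.03,"ax":0,"ay":0,"az":0,"gripper":1},{"x":-0.001,"y":-0.0035,"z":0.04,"ax":0,"ay":0,"az":0,"gripper":1},{"x":-0.001,"y":-0.0035,"z":0.048,"ax":0,"ay":0,"az":0,"gripper":1},{"x":-0.001,"y":-0.0035,"z":0.05,"ax":0,"ay":0,"az":0,"gripper":1}]'

```text
time_s: 21.65
tool_pos: [0.6701, -0.0909, 0.1008]
tcp_rot: [-0.0, 0.684, 0.73, -0.0]
wrist_force: [-0.2, -0.9, -1.6]
finger_gap: 0.0283
grip_force: 60.1
```

Call:
drive_tool --deltas '[{"x":0,"y":0.0015,"z":0.015,"ax":0,"ay":0,"az":0,"gripper":1},{"x":0,"y":0.0015,"z":0.03,"ax":0,"ay":0,"az":0,"gripper":1},{"x":0,"y":0.0015,"z":0.045,"ax":0,"ay":0,"az":0,"gripper":1},{"x":0,"y":0.0015,"z":0.06,"ax":0,"ay":0,"az":0,"gripper":1},{"x":0,"y":0.0015,"z":0.072,"ax":0,"ay":0,"az":0,"gripper":1},{"x":0,"y":0.0015,"z":0.072,"ax":0,"ay":0,"az":0,"gripper":1},{"x":0,"y":0.0015,"z":0.072,"ax":0,"ay":0,"az":0,"gripper":1}]'

```text
time_s: 22.52
tool_pos: [0.6711, -0.091, 0.0653]
tcp_rot: [0.0, 0.684, 0.729, 0.0]
wrist_force: [-0.9, 0.5, -1.5]
finger_gap: 0.0282
grip_force: 60.1
```

Call:
drive_tool --deltas '[{"x":0,"y":0,"z":0.002,"ax":0,"ay":0,"az":0,"gripper":1},{"x":0,"y":0,"z":0.002,"ax":0,"ay":0,"az":0,"gripper":1},{"x":0,"y":0,"z":0.002,"ax":0,"ay":0,"az":0,"gripper":0},{"x":0,"y":0,"z":0.002,"ax":0,"ay":0,"az":0,"gripper":0},{"x":0,"y":0,"z":0.002,"ax":0,"ay":0,"az":0,"gripper":0},{"x":0,"y":0,"z":-0.05,"ax":0,"ay":0,"az":0,"gripper":0},{"x":0,"y":0,"z":-0.15,"ax":0,"ay":0,"az":0,"gripper":0},{"x":0,"y":0,"z":-0.24,"ax":0,"ay":0,"az":0,"gripper":0},{"x":0,"y":0,"z":-0.28,"ax":0,"ay":0,"az":0,"gripper":0},{"x":0,"y":0,"z":-0.28,"ax":0,"ay":0,"az":0,"gripper":0}]'

```text
time_s: 23.78
tool_pos: [0.6717, -0.091, 0.2064]
tcp_rot: [0.001, 0.684, 0.729, 0.001]
wrist_force: [0.5, 1.4, -0.9]
finger_gap: 0.0851
grip_force: 0.0
```

```bash
cat >> h.py <<'E'
def jars():
    s=manip.snapshot('scene'); P=cloud(s); hsv=cv2.cvtColor(s['pixels'],cv2.COLOR_RGB2HSV)
    m=(P[...,2]>.086)&(P[...,2]<.11); m[:,420:]=0; m[:170]=0; m[320:]=0
    k,l,stt,ce=cv2.connectedComponentsWithStats(m.astype(np.uint8))
    for i in range(1,k):
        if stt[i,4]>80:
            q=P[l==i][:,:2]; c=(np.percentile(q,1,0)+np.percentile(q,99,0))/2
            w=(l==i)&(hsv[...,2]>150)&(hsv[...,1]<70); wc=P[w][:,:2].mean(0)-c if w.any() else np.zeros(2)
            print('jar',ce[i].round(0),stt[i,4],c.round(4),'ext',np.ptp(q,axis=0).round(3),'slip',w.sum(),wc.round(4),'ang',np.degrees(np.arctan2(wc[1],wc[0])).round(1))
    return s
def fpix(s,p):
    k=s['R']@np.array(p)+s['t']; n=np.hypot(k[0],k[1]); f=s['fx']*np.arctan2(n,k[2])/n; return np.array([s['cx']+k[0]*f,s['cy']+k[1]*f])
E
python3 - <<'E'
from h import *
s=jars(); save(s,'s9')
rel(.561,-.2656,.22,0)
P=cloud(s); m=(P[...,2]>.088)&(P[...,2]<.105)&(abs(P[...,0]-.671)<.03)&(abs(P[...,1]+.09)<.03); q=P[m]; print('bolt top',len(q),((np.percentile(q,2,0)+np.percentile(q,98,0))/2).round(4))
E
```

```text
jar [219. 200.] 224 [ 0.3944 -0.2744] ext [0.048 0.042] slip 33 [ 0.004  -0.0137] ang -73.9
jar [143. 221.] 247 [ 0.4719 -0.4334] ext [0.049 0.043] slip 30 [-0.0154 -0.0028] ang -169.8
jar [191. 268.] 300 [ 0.6021 -0.2972] ext [0.045 0.044] slip 34 [-0.014  -0.0068] ang -154.2
jar [286. 301.] 176 [ 0.6733 -0.0901] ext [0.031 0.029] slip 24 [-0.0003 -0.0009] ang -108.2
jar [350. 314.] 339 [0.693 0.04 ] ext [0.043 0.097] slip 8 [0.0134 0.0139] ang 46.1
xyz [-0.3347 -0.2415 -0.0307] az 0.082 cur psi 0.0645 tilt [-0.0006  0.0001] pos [ 0.6707 -0.0908  0.2046] q [-0.03  0.5   0.11  1.58 -0.06  1.06  0.15] t 23.825
bolt top 167 [ 0.6737 -0.0906  0.0946]
```

Call:
drive_tool --deltas '[{"x":-0.402,"y":-0.166,"z":-0.03,"ax":0,"ay":0,"az":0.99,"gripper":0},{"x":-0.402,"y":-0.166,"z":-0.03,"ax":0,"ay":0,"az":0.99,"gripper":0},{"x":-0.402,"y":-0.166,"z":-0.03,"ax":0,"ay":0,"az":0.99,"gripper":0},{"x":-0.402,"y":-0.166,"z":-0.03,"ax":0,"ay":0,"az":0.99,"gripper":0},{"x":-0.402,"y":-0.166,"z":-0.03,"ax":0,"ay":0,"az":0.99,"gripper":0},{"x":-0.402,"y":-0.166,"z":-0.03,"ax":0,"ay":0,"az":0.99,"gripper":0},{"x":-0.402,"y":-0.166,"z":-0.03,"ax":0,"ay":0,"az":0.99,"gripper":0},{"x":-0.402,"y":-0.166,"z":-0.03,"ax":0,"ay":0,"az":0.99,"gripper":0},{"x":-0.402,"y":-0.166,"z":-0.03,"ax":0,"ay":0,"az":0.99,"gripper":0}]'

```text
time_s: 24.95
tool_pos: [0.6014, -0.2962, 0.2203]
tcp_rot: [-0.0, 0.909, 0.416, 0.0]
wrist_force: [-0.8, 0.1, 0.2]
finger_gap: 0.0853
grip_force: 0.0
```

```bash
python3 - <<'E'
from h import *
rel(.601,-.297,.061,-.72)
s=manip.snapshot('wrist'); im=s['pixels'].copy()
for p in [(.601,-.297,.092),(.393,-.2744,.092),(.471,-.4334,.092)]:
    uv=fpix(s,p); print(uv.round(1)); cv2.drawMarker(im,tuple(int(round(a)) for a in uv),(0,255,0),0,8)
cv2.imwrite('pics/w9.png',im[:,:,::-1])
s=jars()
E
```

```text
xyz [-0.0018  0.0004  0.3185] az 0.01 cur psi -0.7119 tilt [0.0001 0.0002] pos [ 0.6014 -0.2962  0.2203] q [ 0.14  0.49  0.32  1.6  -0.17  1.08 -0.21] t 24.95
[320.  228.5]
[137.9 351.2]
[310.2 418.1]
jar [219. 200.] 224 [ 0.3932 -0.274 ] ext [0.048 0.044] slip 34 [ 0.0044 -0.0142] ang -72.6
jar [191. 268.] 297 [ 0.602  -0.2971] ext [0.044 0.043] slip 37 [-0.0138 -0.0076] ang -151.1
jar [350. 313.] 343 [0.6886 0.0397] ext [0.054 0.098] slip 10 [0.0186 0.0134] ang 35.9
jar [286. 301.] 179 [ 0.6738 -0.09  ] ext [0.032 0.029] slip 23 [-0.0006 -0.0008] ang -125.3
```

View pics/w9.png

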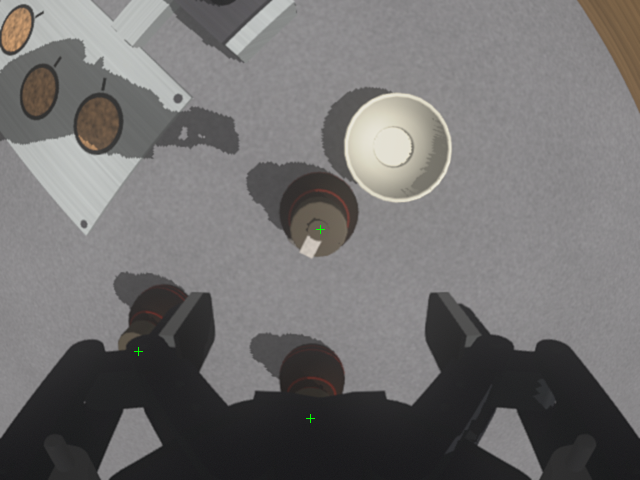

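```bash
cat >> h.py <<'E'
def wslip(s,c,zt=.092,r=45):
    """lid centre + slip from the wrist picture near predicted lid centre c"""
    u,v=fpix(s,(*c,zt)).round().astype(int); im=s['pixels']; hs=cv2.cvtColor(im,cv2.COLOR_RGB2HSV).astype(int)
    yy,xx=np.mgrid[0:480,0:640]; near=np.hypot(xx-u,yy-v)<r
    m=near&(hs[...,2]>140)&(hs[...,1]<60)
    k,l,stt,ce=cv2.connectedComponentsWithStats(m.astype(np.uint8)); i=1+np.argmax(stt[1:,4])
    ws=fray(s,*ce[i],zt)[:2]
    lid=near&(hs[...,2]>60)&(hs[...,0]>8)&(hs[...,0]<30)&(hs[...,1]>30)&(hs[...,1]<130)
    k2,l2,st2,ce2=cv2.connectedComponentsWithStats((lid|(l==i)).astype(np.uint8)); j=1+np.argmax(st2[1:,4])
    P=np.array([fray(s,a,b,zt)[:2] for b,a in np.argwhere(l2==j)])
    cc,rad=cv2.minEnclosingCircle((P*1000).astype(np.float32)); md=np.median(P,0)
    print('slip n',stt[i,4],ws.round(4),'lid circ',np.round(cc,1),round(rad,1),'med',md.round(4),'ang(c)',np.degrees(np.arctan2(*(ws-c)[::-1])).round(1),'ang(med)',np.degrees(np.arctan2(*(ws-md)[::-1])).round(1))
E
python3 - <<'E'
from h import *
wslip(manip.snapshot('wrist'),np.array([.601,-.297]))
E
```

```text
slip n 304 [ 0.5851 -0.303 ] lid circ [ 605.1 -295.5] 29.8 med [ 0.6042 -0.2958] ang(c) -159.2 ang(med) -159.2
```

Call:
drive_tool --deltas '[{"x":-0.002,"y":0,"z":0.1,"ax":0,"ay":0,"az":0,"gripper":0},{"x":-0.002,"y":0,"z":0.18,"ax":0,"ay":0,"az":0,"gripper":0},{"x":-0.002,"y":0,"z":0.25,"ax":0,"ay":0,"az":0,"gripper":0},{"x":-0.002,"y":0,"z":0.3,"ax":0,"ay":0,"az":0,"gripper":0},{"x":-0.002,"y":0,"z":0.318,"ax":0,"ay":0,"az":0,"gripper":0},{"x":-0.002,"y":0,"z":0.318,"ax":0,"ay":0,"az":0,"gripper":1},{"x":-0.002,"y":0,"z":0.318,"ax":0,"ay":0,"az":0,"gripper":1},{"x":-0.002,"y":0,"z":0.318,"ax":0,"ay":0,"az":0,"gripper":1},{"x":-0.002,"y":0,"z":0.318,"ax":0,"ay":0,"az":0,"gripper":1},{"x":-0.002,"y":0,"z":0.318,"ax":0,"ay":0,"az":0,"gripper":1}]' --grip_force 50

```text
time_s: 26.35
tool_pos: [0.6012, -0.2978, 0.0629]
tcp_rot: [0.001, 0.909, 0.416, 0.001]
wrist_force: [-2.3, 2.0, 6.9]
finger_gap: 0.043
grip_force: 50.4
```

Call:
drive_tool --deltas '[{"x":0,"y":0,"z":0,"ax":0,"ay":0,"az":0,"gripper":1},{"x":0,"y":0,"z":-0.08,"ax":0,"ay":0,"az":0,"gripper":1},{"x":0,"y":0,"z":-0.18,"ax":0,"ay":0,"az":0,"gripper":1},{"x":0,"y":0,"z":-0.28,"ax":0,"ay":0,"az":0,"gripper":1},{"x":0,"y":0,"z":-0.34,"ax":0,"ay":0,"az":0,"gripper":1},{"x":0,"y":0,"z":-0.34,"ax":0,"ay":0,"az":0,"gripper":1}]'

```text
time_s: 27.1
tool_pos: [0.6017, -0.2984, 0.2338]
tcp_rot: [0.002, 0.909, 0.416, 0.002]
wrist_force: [0.7, 0.0, -4.4]
finger_gap: 0.0426
grip_force: 52.8
```

```bash
python3 - <<'E'
from h import *
rel(.4714,.1268,.23,1.511)
E
```

```text
xyz [ 0.4725 -0.7534  0.0048] az -2.832 cur psi -0.7133 tilt [ 0.0049 -0.0018] pos [ 0.6017 -0.2984  0.2338] q [ 0.14  0.48  0.33  1.58 -0.17  1.1  -0.21] t 27.1
```

Call:
drive_tool --deltas '[{"x":0.472,"y":-0.753,"z":0,"ax":0,"ay":0,"az":-0.94,"gripper":1},{"x":0.472,"y":-0.753,"z":0,"ax":0,"ay":0,"az":-0.94,"gripper":1},{"x":0.472,"y":-0.753,"z":0,"ax":0,"ay":0,"az":-0.94,"gripper":1},{"x":0.472,"y":-0.753,"z":0,"ax":0,"ay":0,"az":-0.94,"gripper":1},{"x":0.472,"y":-0.753,"z":0,"ax":0,"ay":0,"az":-0.94,"gripper":1},{"x":0.472,"y":-0.753,"z":0,"ax":0,"ay":0,"az":-0.94,"gripper":1},{"x":0.472,"y":-0.753,"z":0,"ax":0,"ay":0,"az":-0.94,"gripper":1},{"x":0.472,"y":-0.753,"z":0,"ax":0,"ay":0,"az":-0.94,"gripper":1},{"x":0.472,"y":-0.753,"z":0,"ax":0,"ay":0,"az":-0.94,"gripper":1},{"x":0.472,"y":-0.753,"z":0,"ax":0,"ay":0,"az":-0.94,"gripper":1}]'

```text
time_s: 28.35
tool_pos: [0.4701, 0.1253, 0.2304]
tcp_rot: [-0.0, 0.699, 0.715, -0.001]
wrist_force: [-0.2, -0.2, -4.0]
finger_gap: 0.0423
grip_force: 52.7
```

Call:
drive_tool --deltas '[{"x":0,"y":0,"z":0,"ax":0,"ay":0,"az":-0.94,"gripper":1},{"x":0,"y":0,"z":0,"ax":0,"ay":0,"az":-0.94,"gripper":1},{"x":0,"y":0,"z":0,"ax":0,"ay":0,"az":-0.94,"gripper":1},{"x":0,"y":0,"z":0,"ax":0,"ay":0,"az":-0.94,"gripper":1},{"x":0,"y":0,"z":0,"ax":0,"ay":0,"az":-0.94,"gripper":1},{"x":0,"y":0,"z":0,"ax":0,"ay":0,"az":-0.94,"gripper":1}]'

```text
time_s: 29.1
tool_pos: [0.4704, 0.1263, 0.2311]
tcp_rot: [-0.0, 0.395, 0.919, -0.0]
wrist_force: [-0.6, -0.0, -3.2]
finger_gap: 0.0427
grip_force: 52.7
```

Call:
drive_tool --deltas '[{"x":0,"y":0,"z":0,"ax":0,"ay":0,"az":-0.94,"gripper":1},{"x":0,"y":0,"z":0,"ax":0,"ay":0,"az":-0.94,"gripper":1},{"x":0,"y":0,"z":0,"ax":0,"ay":0,"az":-0.94,"gripper":1},{"x":0,"y":0,"z":0,"ax":0,"ay":0,"az":-0.94,"gripper":1},{"x":0,"y":0,"z":0,"ax":0,"ay":0,"az":-0.94,"gripper":1},{"x":0,"y":0,"z":0,"ax":0,"ay":0,"az":-0.94,"gripper":1}]'

```text
time_s: 29.85
tool_pos: [0.4702, 0.127, 0.2312]
tcp_rot: [-0.0, 0.037, 0.999, -0.0]
wrist_force: [1.0, 0.2, -4.2]
finger_gap: 0.0428
grip_force: 52.6
```

```bash
python3 - <<'E'
from h import *
rel(.4714,.1268,.0725,1.511)
s=manip.snapshot('side'); save(s,'side6')
E
```

```text
xyz [-2.400e-03 -1.000e-04  3.175e-01] az -0.018 cur psi 1.4968 tilt [-0.0001 -0.0001] pos [0.4702 0.127  0.2312] q [-0.23  0.18 -0.18  1.98  0.04  0.99  1.07] t 29.85
```

Call:
drive_tool --deltas '[{"x":-0.002,"y":0,"z":0.1,"ax":0,"ay":0,"az":-0.018,"gripper":1},{"x":-0.002,"y":0,"z":0.18,"ax":0,"ay":0,"az":-0.018,"gripper":1},{"x":-0.002,"y":0,"z":0.25,"ax":0,"ay":0,"az":-0.018,"gripper":1},{"x":-0.002,"y":0,"z":0.29,"ax":0,"ay":0,"az":-0.018,"gripper":1},{"x":-0.002,"y":0,"z":0.31,"ax":0,"ay":0,"az":-0.018,"gripper":1},{"x":-0.002,"y":0,"z":0.318,"ax":0,"ay":0,"az":-0.018,"gripper":1},{"x":-0.002,"y":0,"z":0.32,"ax":0,"ay":0,"az":-0.018,"gripper":1},{"x":-0.002,"y":0,"z":0.32,"ax":0,"ay":0,"az":-0.018,"gripper":1}]'

```text
time_s: 30.9
tool_pos: [0.4717, 0.1273, 0.072]
tcp_rot: [0.001, 0.028, 1.0, 0.0]
wrist_force: [0.9, -0.1, -3.4]
finger_gap: 0.0425
grip_force: 52.5
```

Call:
drive_tool --deltas '[{"x":0,"y":0,"z":0.003,"ax":0,"ay":0,"az":0,"gripper":1},{"x":0,"y":0,"z":0.003,"ax":0,"ay":0,"az":0,"gripper":1},{"x":0,"y":0,"z":0.003,"ax":0,"ay":0,"az":0,"gripper":0.2},{"x":0,"y":0,"z":0.003,"ax":0,"ay":0,"az":0,"gripper":0},{"x":0,"y":0,"z":0.003,"ax":0,"ay":0,"az":0,"gripper":0},{"x":0,"y":0,"z":-0.06,"ax":0,"ay":0,"az":0,"gripper":0},{"x":0,"y":0,"z":-0.16,"ax":0,"ay":0,"az":0,"gripper":0},{"x":0,"y":0,"z":-0.26,"ax":0,"ay":0,"az":0,"gripper":0},{"x":0,"y":0,"z":-0.32,"ax":0,"ay":0,"az":0,"gripper":0},{"x":0,"y":0,"z":-0.32,"ax":0,"ay":0,"az":0,"gripper":0}]'

```text
time_s: 32.15
tool_pos: [0.4727, 0.1277, 0.2338]
tcp_rot: [0.003, 0.028, 1.0, 0.001]
wrist_force: [0.3, -0.3, -0.0]
finger_gap: 0.0854
grip_force: 0.0
```

```bash
python3 - <<'E'
from h import *
jars()
wslip(manip.snapshot('wrist'),np.array([.4715,.127]),.1)
rel(.3935,-.2744,.23,np.radians(42))
E
```

```text
jar [219. 200.] 224 [ 0.3954 -0.2742] ext [0.047 0.043] slip 31 [ 0.0046 -0.0137] ang -71.4
jar [143. 221.] 249 [ 0.4725 -0.4343] ext [0.046 0.044] slip 28 [-0.0157 -0.0014] ang -174.9
jar [390. 232.] 297 [0.4726 0.1247] ext [0.047 0.043] slip 69 [ 0.0056 -0.0052] ang -42.8
jar [286. 301.] 183 [ 0.6727 -0.0901] ext [0.033 0.029] slip 21 [ 0.0007 -0.0006] ang -41.2
jar [350. 314.] 341 [0.6904 0.0398] ext [0.05  0.098] slip 3 [0.0158 0.0197] ang 51.3
slip n 2264 [0.4887 0.125 ] lid circ [473.1 126.8] 34.6 med [0.4793 0.1261] ang(c) -6.5 ang(med) -6.3
xyz [ 0.1103 -0.81    0.002 ] az 0.997 cur psi 1.5157 tilt [-0.0003 -0.0002] pos [0.4709 0.127  0.2309] q [-0.22  0.18 -0.19  1.98  0.04  0.99  1.08] t 32.25
```

Call:
drive_tool --deltas '[{"x":0.11,"y":-0.81,"z":0,"ax":0,"ay":0,"az":0.997,"gripper":0},{"x":0.11,"y":-0.81,"z":0,"ax":0,"ay":0,"az":0.997,"gripper":0},{"x":0.11,"y":-0.81,"z":0,"ax":0,"ay":0,"az":0.997,"gripper":0},{"x":0.11,"y":-0.81,"z":0,"ax":0,"ay":0,"az":0.997,"gripper":0},{"x":0.11,"y":-0.81,"z":0,"ax":0,"ay":0,"az":0.997,"gripper":0},{"x":0.11,"y":-0.81,"z":0,"ax":0,"ay":0,"az":0.997,"gripper":0},{"x":0.11,"y":-0.81,"z":0,"ax":0,"ay":0,"az":0.997,"gripper":0},{"x":0.11,"y":-0.81,"z":0,"ax":0,"ay":0,"az":0.997,"gripper":0},{"x":0.11,"y":-0.81,"z":0,"ax":0,"ay":0,"az":0.997,"gripper":0},{"x":0.11,"y":-0.81,"z":0,"ax":0,"ay":0,"az":0.997,"gripper":0}]'

```text
time_s: 33.5
tool_pos: [0.3942, -0.2728, 0.2307]
tcp_rot: [-0.001, 0.406, 0.914, 0.0]
wrist_force: [-0.7, 0.3, 0.9]
finger_gap: 0.0859
grip_force: 0.0
```

```bash
python3 - <<'E'
from h import *
rel(.3935,-.2744,.0625,np.radians(42))
s=manip.snapshot('wrist'); save(s,'w11'); wslip(s,np.array([.3935,-.2744]))
E
```

```text
xyz [-0.0019 -0.0032  0.3364] az 0.003 cur psi 0.7351 tilt [-0.001   0.0008] pos [ 0.3942 -0.2728  0.2307] q [ 0.27  0.15  0.23  2.02 -0.04  0.97  1.25] t 33.5
slip n 281 [ 0.3984 -0.2876] lid circ [ 392.4 -274.3] 22.8 med [ 0.3915 -0.2734] ang(c) -69.5 ang(med) -64.1
```

Call:
drive_tool --deltas '[{"x":-0.002,"y":-0.004,"z":0.1,"ax":0,"ay":0,"az":0,"gripper":0},{"x":-0.002,"y":-0.004,"z":0.18,"ax":0,"ay":0,"az":0,"gripper":0},{"x":-0.002,"y":-0.004,"z":0.25,"ax":0,"ay":0,"az":0,"gripper":0},{"x":-0.002,"y":-0.004,"z":0.31,"ax":0,"ay":0,"az":0,"gripper":0},{"x":-0.002,"y":-0.004,"z":0.336,"ax":0,"ay":0,"az":0,"gripper":0},{"x":-0.002,"y":-0.004,"z":0.336,"ax":0,"ay":0,"az":0,"gripper":0},{"x":-0.002,"y":-0.004,"z":0.336,"ax":0,"ay":0,"az":0,"gripper":1},{"x":-0.002,"y":-0.004,"z":0.336,"ax":0,"ay":0,"az":0,"gripper":1},{"x":-0.002,"y":-0.004,"z":0.336,"ax":0,"ay":0,"az":0,"gripper":1},{"x":-0.002,"y":-0.004,"z":0.336,"ax":0,"ay":0,"az":0,"gripper":1}]' --grip_force 50

```text
time_s: 34.8
tool_pos: [0.3939, -0.2766, 0.0644]
tcp_rot: [0.001, 0.407, 0.914, 0.0]
wrist_force: [0.5, 1.3, 6.9]
finger_gap: 0.0428
grip_force: 49.9
```

Call:
drive_tool --deltas '[{"x":0,"y":0,"z":0,"ax":0,"ay":0,"az":0,"gripper":1},{"x":0,"y":0,"z":0,"ax":0,"ay":0,"az":0,"gripper":1}]'

```text
time_s: 35.05
tool_pos: [0.394, -0.2766, 0.0644]
tcp_rot: [0.001, 0.407, 0.914, 0.0]
wrist_force: [-0.5, 0.7, 6.4]
finger_gap: 0.0426
grip_force: 49.9
```

Call:
drive_tool --deltas '[{"x":0,"y":0,"z":-0.08,"ax":0,"ay":0,"az":0,"gripper":1},{"x":0,"y":0,"z":-0.18,"ax":0,"ay":0,"az":0,"gripper":1},{"x":0,"y":0,"z":-0.28,"ax":0,"ay":0,"az":0,"gripper":1},{"x":0,"y":0,"z":-0.36,"ax":0,"ay":0,"az":0,"gripper":1},{"x":0,"y":0,"z":-0.36,"ax":0,"ay":0,"az":0,"gripper":1}]'

```text
time_s: 35.67
tool_pos: [0.3946, -0.2772, 0.2462]
tcp_rot: [0.003, 0.407, 0.913, 0.0]
wrist_force: [-0.2, 0.5, -4.2]
finger_gap: 0.0426
grip_force: 53.5
```

```bash
python3 - <<'E'
from h import *
rel(.4485,.0271,.24,1.967)
E
```

```text
xyz [0.3804 0.4872 0.0117] az -1.572 cur psi 0.7326 tilt [ 0.0061 -0.0024] pos [ 0.3946 -0.2772  0.2462] q [ 0.26  0.13  0.25  2.   -0.04  1.    1.26] t 35.675
```

Call:
drive_tool --deltas '[{"x":0.38,"y":0.487,"z":0,"ax":0,"ay":0,"az":-0.8,"gripper":1},{"x":0.38,"y":0.487,"z":0,"ax":0,"ay":0,"az":-0.8,"gripper":1},{"x":0.38,"y":0.487,"z":0,"ax":0,"ay":0,"az":-0.8,"gripper":1},{"x":0.38,"y":0.487,"z":0,"ax":0,"ay":0,"az":-0.8,"gripper":1},{"x":0.38,"y":0.487,"z":0,"ax":0,"ay":0,"az":-0.8,"gripper":1},{"x":0.38,"y":0.487,"z":0,"ax":0,"ay":0,"az":-0.8,"gripper":1},{"x":0.38,"y":0.487,"z":0,"ax":0,"ay":0,"az":-0.8,"gripper":1},{"x":0.38,"y":0.487,"z":0,"ax":0,"ay":0,"az":-0.8,"gripper":1},{"x":0.38,"y":0.487,"z":0,"ax":0,"ay":0,"az":-0.8,"gripper":1}]'

```text
time_s: 36.8
tool_pos: [0.4468, 0.0266, 0.243]
tcp_rot: [-0.0, 0.106, 0.994, -0.0]
wrist_force: [-0.0, -0.4, -3.6]
finger_gap: 0.0424
grip_force: 53.7
```

Call:
drive_tool --deltas '[{"x":0,"y":0,"z":0,"ax":0,"ay":0,"az":-0.77,"gripper":1},{"x":0,"y":0,"z":0,"ax":0,"ay":0,"az":-0.77,"gripper":1},{"x":0,"y":0,"z":0,"ax":0,"ay":0,"az":-0.77,"gripper":1},{"x":0,"y":0,"z":0,"ax":0,"ay":0,"az":-0.77,"gripper":1},{"x":0,"y":0,"z":0,"ax":0,"ay":0,"az":-0.77,"gripper":1},{"x":0,"y":0,"z":0,"ax":0,"ay":0,"az":-0.77,"gripper":1}]'

```text
time_s: 37.55
tool_pos: [0.447, 0.0274, 0.2433]
tcp_rot: [0.0, -0.195, 0.981, 0.0]
wrist_force: [-0.6, -0.4, -4.8]
finger_gap: 0.0427
grip_force: 53.7
```

```bash
python3 - <<'E'
from h import *
rel(.4509,.0281,.0722,1.967)
E
```

```text
xyz [-0.0076 -0.0017  0.3422] az -0.004 cur psi 1.9641 tilt [0. 0.] pos [0.447  0.0274 0.2433] q [-0.08  0.09 -0.13  2.05  0.01  1.    1.75] t 37.55
```

Call:
drive_tool --deltas '[{"x":-0.008,"y":-0.002,"z":0.1,"ax":0,"ay":0,"az":0,"gripper":1},{"x":-0.008,"y":-0.002,"z":0.19,"ax":0,"ay":0,"az":0,"gripper":1},{"x":-0.008,"y":-0.002,"z":0.27,"ax":0,"ay":0,"az":0,"gripper":1},{"x":-0.008,"y":-0.002,"z":0.31,"ax":0,"ay":0,"az":0,"gripper":1},{"x":-0.008,"y":-0.002,"z":0.333,"ax":0,"ay":0,"az":0,"gripper":1},{"x":-0.008,"y":-0.002,"z":0.343,"ax":0,"ay":0,"az":0,"gripper":1},{"x":-0.008,"y":-0.002,"z":0.343,"ax":0,"ay":0,"az":0,"gripper":1}]'

```text
time_s: 38.42
tool_pos: [0.4521, 0.0286, 0.0727]
tcp_rot: [0.001, -0.196, 0.981, -0.0]
wrist_force: [0.2, 0.3, -3.7]
finger_gap: 0.0428
grip_force: 53.7
```

Call:
drive_tool --deltas '[{"x":0,"y":0,"z":0.003,"ax":0,"ay":0,"az":0,"gripper":1},{"x":0,"y":0,"z":0.003,"ax":0,"ay":0,"az":0,"gripper":1},{"x":0,"y":0,"z":0.003,"ax":0,"ay":0,"az":0,"gripper":0.2},{"x":0,"y":0,"z":0.003,"ax":0,"ay":0,"az":0,"gripper":0},{"x":0,"y":0,"z":0.003,"ax":0,"ay":0,"az":0,"gripper":0},{"x":0,"y":0,"z":-0.06,"ax":0,"ay":0,"az":0,"gripper":0},{"x":0,"y":0,"z":-0.16,"ax":0,"ay":0,"az":0,"gripper":0},{"x":0,"y":0,"z":-0.26,"ax":0,"ay":0,"az":0,"gripper":0},{"x":0,"y":0,"z":-0.32,"ax":0,"ay":0,"az":0,"gripper":0},{"x":0,"y":0,"z":-0.32,"ax":0,"ay":0,"az":0,"gripper":0}]'

```text
time_s: 39.67
tool_pos: [0.4528, 0.0287, 0.2341]
tcp_rot: [0.003, -0.196, 0.981, -0.0]
wrist_force: [-0.5, -0.2, -0.8]
finger_gap: 0.0854
grip_force: 0.0
```

```bash
python3 - <<'E'
from h import *
jars(); rel(.4715,-.4338,.23,np.radians(100))
E
```

```text
jar [143. 221.] 251 [ 0.4721 -0.4342] ext [0.047 0.045] slip 27 [-0.0158 -0.002 ] ang -172.6
jar [346. 223.] 288 [0.453  0.0262] ext [0.049 0.043] slip 33 [0.0135 0.0025] ang 10.5
jar [390. 232.] 296 [0.4742 0.1246] ext [0.048 0.042] slip 65 [ 0.0045 -0.0059] ang -52.4
jar [350. 313.] 347 [0.689  0.0397] ext [0.052 0.097] slip 1 [0.0177 0.0331] ang 62.0
jar [286. 301.] 181 [ 0.6747 -0.09  ] ext [0.032 0.029] slip 21 [-0.0011 -0.0007] ang -148.3
xyz [ 0.319  -0.8687  0.0047] az 0.281 cur psi 1.9657 tilt [0.0021 0.0003] pos [0.4516 0.0285 0.2325] q [-0.08  0.11 -0.13  2.06  0.02  0.97  1.75] t 39.725
```

Call:
drive_tool --deltas '[{"x":0.319,"y":-0.869,"z":0,"ax":0,"ay":0,"az":0.28,"gripper":0},{"x":0.319,"y":-0.869,"z":0,"ax":0,"ay":0,"az":0.28,"gripper":0},{"x":0.319,"y":-0.869,"z":0,"ax":0,"ay":0,"az":0.28,"gripper":0},{"x":0.319,"y":-0.869,"z":0,"ax":0,"ay":0,"az":0.28,"gripper":0},{"x":0.319,"y":-0.869,"z":0,"ax":0,"ay":0,"az":0.28,"gripper":0},{"x":0.319,"y":-0.869,"z":0,"ax":0,"ay":0,"az":0.28,"gripper":0},{"x":0.319,"y":-0.869,"z":0,"ax":0,"ay":0,"az":0.28,"gripper":0},{"x":0.319,"y":-0.869,"z":0,"ax":0,"ay":0,"az":0.28,"gripper":0},{"x":0.319,"y":-0.869,"z":0,"ax":0,"ay":0,"az":0.28,"gripper":0},{"x":0.319,"y":-0.869,"z":0,"ax":0,"ay":0,"az":0.28,"gripper":0}]'

```text
time_s: 40.98
tool_pos: [0.4711, -0.4323, 0.2303]
tcp_rot: [-0.001, -0.088, 0.996, 0.001]
wrist_force: [0.2, -0.5, -0.7]
finger_gap: 0.0851
grip_force: 0.0
```

Call:
drive_tool --deltas '[{"x":0,"y":0,"z":0,"ax":0,"ay":0,"az":0,"gripper":0},{"x":0,"y":0,"z":0,"ax":0,"ay":0,"az":0,"gripper":0}]'

```text
time_s: 41.22
tool_pos: [0.4716, -0.4329, 0.2319]
tcp_rot: [0.0, -0.088, 0.996, 0.0]
wrist_force: [0.1, 0.2, 0.5]
finger_gap: 0.0855
grip_force: 0.0
```

```bash
python3 - <<'E'
from h import *
s=manip.snapshot('wrist'); save(s,'w12'); wslip(s,np.array([.471,-.434]))
rel(.471,-.434,.0625,np.radians(100))
s=manip.snapshot('scene'); import pickle; pickle.dump(s,open('scene12.pkl','wb'))
cv2.imwrite('pics/c12.png',cv2.resize(s['pixels'][190:350,250:450],(750,600),interpolation=cv2.INTER_CUBIC)[:,:,::-1])
E
```

```text
slip n 282 [ 0.4556 -0.435 ] lid circ [ 465.4 -438.2] 27.5 med [ 0.4688 -0.436 ] ang(c) -176.1 ang(med) 176.0
xyz [ 0.0014 -0.0015  0.339 ] az 0.002 cur psi 1.7471 tilt [0.0003 0.0001] pos [ 0.4715 -0.4332  0.232 ] q [ 0.5   0.42  0.19  1.65 -0.09  1.07  2.47] t 41.275
```

View pics/c12.png

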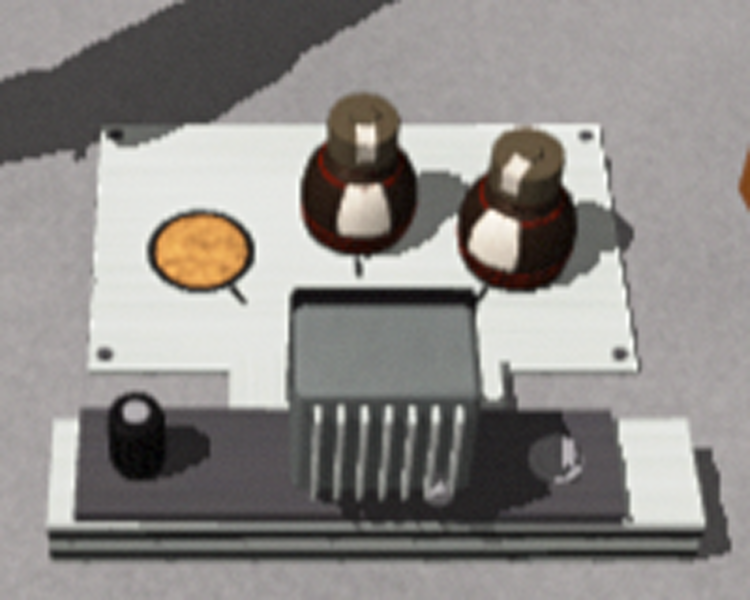

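Call:
drive_tool --deltas '[{"x":0.001,"y":-0.001,"z":0.1,"ax":0,"ay":0,"az":0,"gripper":0},{"x":0.001,"y":-0.001,"z":0.18,"ax":0,"ay":0,"az":0,"gripper":0},{"x":0.001,"y":-0.001,"z":0.25,"ax":0,"ay":0,"az":0,"gripper":0},{"x":0.001,"y":-0.001,"z":0.31,"ax":0,"ay":0,"az":0,"gripper":0},{"x":0.001,"y":-0.001,"z":0.338,"ax":0,"ay":0,"az":0,"gripper":0},{"x":0.001,"y":-0.001,"z":0.338,"ax":0,"ay":0,"az":0,"gripper":0},{"x":0.001,"y":-0.001,"z":0.338,"ax":0,"ay":0,"az":0,"gripper":1},{"x":0.001,"y":-0.001,"z":0.338,"ax":0,"ay":0,"az":0,"gripper":1},{"x":0.001,"y":-0.001,"z":0.338,"ax":0,"ay":0,"az":0,"gripper":1},{"x":0.001,"y":-0.001,"z":0.338,"ax":0,"ay":0,"az":0,"gripper":1}]' --grip_force 50

```text
time_s: 42.58
tool_pos: [0.4714, -0.435, 0.0642]
tcp_rot: [0.001, -0.087, 0.996, -0.001]
wrist_force: [0.4, 1.5, 5.0]
finger_gap: 0.0425
grip_force: 50.3
```

Call:
drive_tool --deltas '[{"x":0,"y":0,"z":0,"ax":0,"ay":0,"az":0,"gripper":1},{"x":0,"y":0,"z":0,"ax":0,"ay":0,"az":0,"gripper":1}]'

```text
time_s: 42.82
tool_pos: [0.4714, -0.4349, 0.0642]
tcp_rot: [0.001, -0.087, 0.996, -0.001]
wrist_force: [-1.2, 0.7, 6.0]
finger_gap: 0.0431
grip_force: 50.3
```

Call:
drive_tool --deltas '[{"x":0,"y":0,"z":-0.08,"ax":0,"ay":0,"az":0,"gripper":1},{"x":0,"y":0,"z":-0.18,"ax":0,"ay":0,"az":0,"gripper":1},{"x":0,"y":0,"z":-0.28,"ax":0,"ay":0,"az":0,"gripper":1},{"x":0,"y":0,"z":-0.36,"ax":0,"ay":0,"az":0,"gripper":1},{"x":0,"y":0,"z":-0.36,"ax":0,"ay":0,"az":0,"gripper":1}]'

```text
time_s: 43.45
tool_pos: [0.472, -0.436, 0.2467]
tcp_rot: [0.003, -0.087, 0.996, -0.002]
wrist_force: [0.3, -0.3, -3.1]
finger_gap: 0.043
grip_force: 52.3
```

```bash
python3 - <<'E'
from h import *
rel(.4839,-.0689,.24,-.859)
E
```

```text
xyz [-0.151   0.7189  0.0104] az 3.316 cur psi 1.7457 tilt [ 0.0056 -0.0042] pos [ 0.472  -0.436   0.2467] q [ 0.5   0.41  0.2   1.64 -0.09  1.1   2.47] t 43.45
```

Call:
drive_tool --deltas '[{"x":-0.151,"y":0.719,"z":0,"ax":0,"ay":0,"az":0.9,"gripper":1},{"x":-0.151,"y":0.719,"z":0,"ax":0,"ay":0,"az":0.9,"gripper":1},{"x":-0.151,"y":0.719,"z":0,"ax":0,"ay":0,"az":0.9,"gripper":1},{"x":-0.151,"y":0.719,"z":0,"ax":0,"ay":0,"az":0.9,"gripper":1},{"x":-0.151,"y":0.719,"z":0,"ax":0,"ay":0,"az":0.9,"gripper":1},{"x":-0.151,"y":0.719,"z":0,"ax":0,"ay":0,"az":0.9,"gripper":1},{"x":-0.151,"y":0.719,"z":0,"ax":0,"ay":0,"az":0.9,"gripper":1},{"x":-0.151,"y":0.719,"z":0,"ax":0,"ay":0,"az":0.9,"gripper":1},{"x":-0.151,"y":0.719,"z":0,"ax":0,"ay":0,"az":0.9,"gripper":1}]'

```text
time_s: 44.58
tool_pos: [0.4819, -0.0691, 0.2422]
tcp_rot: [-0.001, 0.264, 0.965, -0.0]
wrist_force: [-0.3, -0.0, -3.2]
finger_gap: 0.0424
grip_force: 52.7
```

Call:
drive_tool --deltas '[{"x":0,"y":0,"z":0,"ax":0,"ay":0,"az":0.9,"gripper":1},{"x":0,"y":0,"z":0,"ax":0,"ay":0,"az":0.9,"gripper":1},{"x":0,"y":0,"z":0,"ax":0,"ay":0,"az":0.9,"gripper":1},{"x":0,"y":0,"z":0,"ax":0,"ay":0,"az":0.9,"gripper":1},{"x":0,"y":0,"z":0,"ax":0,"ay":0,"az":0.9,"gripper":1}]'

```text
time_s: 45.2
tool_pos: [0.4822, -0.0688, 0.2426]
tcp_rot: [-0.0, 0.581, 0.814, -0.0]
wrist_force: [0.6, -0.4, -2.4]
finger_gap: 0.0426
grip_force: 52.7
```

Call:
drive_tool --deltas '[{"x":0,"y":0,"z":0,"ax":0,"ay":0,"az":0.9,"gripper":1},{"x":0,"y":0,"z":0,"ax":0,"ay":0,"az":0.9,"gripper":1},{"x":0,"y":0,"z":0,"ax":0,"ay":0,"az":0.9,"gripper":1},{"x":0,"y":0,"z":0,"ax":0,"ay":0,"az":0.9,"gripper":1},{"x":0,"y":0,"z":0,"ax":0,"ay":0,"az":0.9,"gripper":1}]'

```text
time_s: 45.82
tool_pos: [0.4823, -0.0681, 0.2427]
tcp_rot: [0.0, 0.826, 0.564, -0.0]
wrist_force: [0.2, 0.1, -2.1]
finger_gap: 0.042
grip_force: 52.6
```

Call:
drive_tool --deltas '[{"x":0,"y":0,"z":0,"ax":0,"ay":0,"az":0.61,"gripper":1},{"x":0,"y":0,"z":0,"ax":0,"ay":0,"az":0.61,"gripper":1},{"x":0,"y":0,"z":0,"ax":0,"ay":0,"az":0.61,"gripper":1},{"x":0,"y":0,"z":0,"ax":0,"ay":0,"az":0.61,"gripper":1},{"x":0,"y":0,"z":0,"ax":0,"ay":0,"az":0.61,"gripper":1}]'

```text
time_s: 46.45
tool_pos: [0.4824, -0.0676, 0.2428]
tcp_rot: [-0.0, 0.936, 0.353, -0.0]
wrist_force: [0.4, -0.5, -2.4]
finger_gap: 0.0424
grip_force: 52.6
```

```bash
python3 - <<'E'
from h import *
rel(.4839,-.0689,.0722,-.859)
E
```

```text
xyz [0.0006 0.0039 0.3411] az 0.011 cur psi -0.85 tilt [-0.0001 -0.    ] pos [ 0.4824 -0.0676  0.2428] q [-0.29  0.15  0.34  2.   -0.06  1.   -0.77] t 46.45
```

Call:
drive_tool --deltas '[{"x":0.0,"y":0.003,"z":0.1,"ax":0,"ay":0,"az":0.01,"gripper":1},{"x":0.0,"y":0.003,"z":0.19,"ax":0,"ay":0,"az":0.01,"gripper":1},{"x":0.0,"y":0.003,"z":0.27,"ax":0,"ay":0,"az":0.01,"gripper":1},{"x":0.0,"y":0.003,"z":0.31,"ax":0,"ay":0,"az":0.01,"gripper":1},{"x":0.0,"y":0.003,"z":0.333,"ax":0,"ay":0,"az":0.01,"gripper":1},{"x":0.0,"y":0.003,"z":0.343,"ax":0,"ay":0,"az":0.01,"gripper":1},{"x":0.0,"y":0.003,"z":0.344,"ax":0,"ay":0,"az":0.01,"gripper":1}]'

```text
time_s: 47.32
tool_pos: [0.4843, -0.069, 0.0717]
tcp_rot: [0.0, 0.938, 0.347, 0.001]
wrist_force: [-2.2, -0.6, 5.1]
finger_gap: 0.0423
grip_force: 53.3
```

Call:
drive_tool --deltas '[{"x":0,"y":0,"z":0.002,"ax":0,"ay":0,"az":0,"gripper":1},{"x":0,"y":0,"z":0.002,"ax":0,"ay":0,"az":0,"gripper":1},{"x":0,"y":0,"z":0.002,"ax":0,"ay":0,"az":0,"gripper":0.2},{"x":0,"y":0,"z":0.002,"ax":0,"ay":0,"az":0,"gripper":0},{"x":0,"y":0,"z":0.002,"ax":0,"ay":0,"az":0,"gripper":0},{"x":0,"y":0,"z":-0.06,"ax":0,"ay":0,"az":0,"gripper":0},{"x":0,"y":0,"z":-0.16,"ax":0,"ay":0,"az":0,"gripper":0},{"x":0,"y":0,"z":-0.26,"ax":0,"ay":0,"az":0,"gripper":0},{"x":0,"y":0,"z":-0.32,"ax":0,"ay":0,"az":0,"gripper":0},{"x":0,"y":0,"z":-0.32,"ax":0,"ay":0,"az":0,"gripper":0}]'

```text
time_s: 48.58
tool_pos: [0.4851, -0.0686, 0.2332]
tcp_rot: [0.001, 0.938, 0.347, 0.003]
wrist_force: [0.8, -0.3, -0.4]
finger_gap: 0.0853
grip_force: 0.0
```

Call:
drive_tool --deltas '[{"x":-0.3,"y":0.2,"z":-0.1,"ax":0,"ay":0,"az":0,"gripper":0},{"x":-0.3,"y":0.2,"z":-0.1,"ax":0,"ay":0,"az":0,"gripper":0},{"x":-0.3,"y":0.2,"z":-0.1,"ax":0,"ay":0,"az":0,"gripper":0},{"x":-0.3,"y":0.2,"z":-0.1,"ax":0,"ay":0,"az":0,"gripper":0},{"x":-0.3,"y":0.2,"z":-0.1,"ax":0,"ay":0,"az":0,"gripper":0},{"x":-0.3,"y":0.2,"z":-0.1,"ax":0,"ay":0,"az":0,"gripper":0}]'

```text
time_s: 49.32
tool_pos: [0.4349, -0.2404, 0.2798]
tcp_rot: [-0.001, 0.937, 0.349, -0.001]
wrist_force: [-0.6, 0.4, -0.0]
finger_gap: 0.0854
grip_force: 0.0
```

```bash
python3 - <<'E'
from h import *
s=jars(); rel(.5,-.2,.3,0)
P=cloud(s)
m=(P[...,2]>.13)&(P[...,2]<.15)&(P[...,1]>.28)&(P[...,1]<.37); q=P[m]; print('drift top',len(q),q.mean(0).round(4) if len(q) else '')
cv2.imwrite('pics/c13.png',cv2.resize(s['pixels'][190:350,250:450],(750,600),interpolation=cv2.INTER_CUBIC)[:,:,::-1])
E
```

```text
jar [347. 223.] 283 [0.4524 0.0263] ext [0.048 0.043] slip 34 [0.0139 0.0024] ang 9.7
jar [390. 232.] 298 [0.4739 0.1249] ext [0.049 0.043] slip 69 [ 0.0046 -0.0056] ang -50.5
jar [303. 233.] 293 [ 0.4881 -0.0692] ext [0.044 0.041] slip 32 [0.0103 0.0085] ang 39.6
jar [286. 301.] 180 [ 0.6738 -0.0902] ext [0.029 0.029] slip 21 [-0.0003 -0.0005] ang -120.5
jar [350. 314.] 336 [0.6902 0.0397] ext [0.049 0.097] slip 4 [0.0154 0.0212] ang 53.9
xyz [ 0.1513  0.0236 -0.0403] az -1.093 cur psi -0.8588 tilt [-0.0015  0.0007] pos [ 0.435  -0.2405  0.2799] q [-0.07  0.13  0.5   1.94 -0.07  1.09 -0.4 ] t 49.375
drift top 241 [0.1448 0.3379 0.1403]
```

View pics/c13.png

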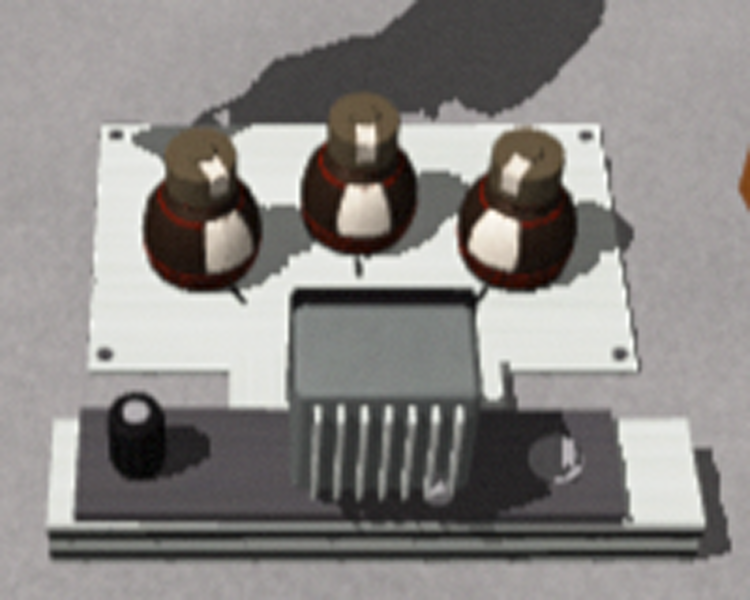

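```bash
python3 -c "
from station import manip
print(manip.sign_off())"
```

```text
the job is handed in; nothing more can be done
None
```

I handed the job in at about 49 s, with no verdict returned. The last pictures show the knob bolt home with the foot square, and all three jars upright on their own pads with the patches facing the scanner. The drift was seated in the tool block when I last looked, before the jars were moved.

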